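Load a dry-block temperature calibrator and lock the hold-down comb

TASK

Get the dry-block calibrator ready for a run: pull every temperature logger out of the stand and push it fully home, flange down on the deck, in a well of its own that fits its stem (thin stems in the narrow wells, thick stems in the wide wells). Then take the flat screwdriver out of its holder, seat its blade in the slotted brass cam on the calibrator's deck and turn the cam a quarter turn clockwise to its stop, which slides the hold-down comb over the flanges; turn it only with the screwdriver. Finally stand the screwdriver back in its holder, blade down, and leave the small things lying about where they are.

Things in the scene. Friction and masses are not known exactly. Their poses are not given: they have to be found in the camera images.
- calibrator: dry-block calibrator, fixed: white housing, grey front panel with display, deck (top) at 100 mm. Origin on the bench under the middle of its row of four wells, which runs along y; x to its back, y to its left seen from the front, z up. Housing from -75 to 75 mm in x, -101 to 145 mm in y. On the deck: steel comb behind the wells, brass cam at x = 42.5, y = 118 mm.
- well_1 (a point): mouth of a WIDE well of the calibrator: bore 12 mm, chamfer 1.5 mm, straight down 70 mm, at deck height (100 mm above the bench), y = -66 mm in the calibrator's frame; fits a thick stem with 1 mm to spare all round. A logger is home when its flange lies on the deck, its tip 62 mm below this point. Axes as the calibrator's.
- well_2 (a point): mouth of a NARROW well of the calibrator: bore 8 mm, chamfer 1.5 mm, straight down 70 mm, at deck height (100 mm above the bench), y = -22 mm in the calibrator's frame; fits a thin stem with 1 mm to spare all round. A logger is home when its flange lies on the deck, its tip 62 mm below this point. Axes as the calibrator's.
- well_3 (a point): mouth of a WIDE well of the calibrator: bore 12 mm, chamfer 1.5 mm, straight down 70 mm, at deck height (100 mm above the bench), y = 22 mm in the calibrator's frame; fits a thick stem with 1 mm to spare all round. A logger is home when its flange lies on the deck, its tip 62 mm below this point. Axes as the calibrator's.
- well_4 (a point): mouth of a NARROW well of the calibrator: bore 8 mm, chamfer 1.5 mm, straight down 70 mm, at deck height (100 mm above the bench), y = 66 mm in the calibrator's frame; fits a thin stem with 1 mm to spare all round. A logger is home when its flange lies on the deck, its tip 62 mm below this point. Axes as the calibrator's.
- comb (a joint): hold-down comb, a steel plate 3.5 mm thick, underside 4.5 mm above the deck; m, 0 = open, teeth 18 mm behind the wells' axes; 0.017 = locked, slid forward (calibrator's -x) so that the teeth lie beside the heads over the flanges. Geared to the cam, 10.8 mm per rad. Jams on a flange that is not home.
- cam (a joint): slotted brass cam screw; rad, 0 = open (slot along the calibrator's x axis), 1.571 = locked at its stop (slot along y), growing clockwise seen from above. Starts within 0.12 of 0. Friction 0.05 N m; it stays where it is left.
- slot (a point): middle of the bottom of the slot in the cam's hub, 107 mm above the bench; the slot is 4 mm wide, 15 mm long, open at both ends, 7 mm deep (rim 114 mm above the bench). Turns with the cam: the slot runs along this frame's x axis, z up.
- stand: aluminium logger stand, loose, 0.9 kg, 80 x 200 mm, a base plate and a top plate on two end walls. Origin under its middle, y along its row of four holes (at y = -69, -23, 23, 69 mm, 14 mm wide), z up; top plate's upper face at 76 mm.
- logger_1: wireless temperature logger with a THIN stem (6 mm diameter, 62 mm long, round tip). Origin at the tip of the stem, z up its axis. Flange (disc 28 mm across, 3 mm thick) from 62 to 65 mm, white round head 13 mm in diameter from 65 to 110 mm: grip it there. 50 g. Starts in a hole of the stand, flange on its top plate; may be absent (None).
- logger_2: wireless temperature logger with a THIN stem (6 mm diameter, 62 mm long, round tip). Origin at the tip of the stem, z up its axis. Flange (disc 28 mm across, 3 mm thick) from 62 to 65 mm, white round head 13 mm in diameter from 65 to 110 mm: grip it there. 50 g. Starts in a hole of the stand, flange on its top plate; may be absent (None).
- logger_3: wireless temperature logger with a THICK stem (10 mm diameter, 62 mm long, round tip). Origin at the tip of the stem, z up its axis. Flange (disc 28 mm across, 3 mm thick) from 62 to 65 mm, white round head 16 mm in diameter from 65 to 110 mm: grip it there. 50 g. Starts in a hole of the stand, flange on its top plate; may be absent (None).
- logger_4: wireless temperature logger with a THICK stem (10 mm diameter, 62 mm long, round tip). Origin at the tip of the stem, z up its axis. Flange (disc 28 mm across, 3 mm thick) from 62 to 65 mm, white round head 16 mm in diameter from 65 to 110 mm: grip it there. 50 g. Starts in a hole of the stand, flange on its top plate; may be absent (None).
- holder: screwdriver holder, loose, 0.8 kg: grey block 64 x 64 mm on a steel foot 76 x 76 x 14 mm, 80 mm high, with one upright bore of 15 mm through the block down to the foot. Origin under its middle, on the bore's axis, z up.
- driver: flat-blade screwdriver, 128 mm long, 70 g, standing blade down in the holder, handle's shoulder on the holder's top. Origin at the middle of the blade's edge, z up to the handle. Blade 10 mm wide along x, 2 mm thick along y; shank 8 mm in diameter to 62 mm; black handle from 62 to 128 mm, flat-sided, 24 mm along x and 18 mm along y: grip it across the 18 mm.
- blade (a point): middle of the edge of the screwdriver's blade (the driver's origin), axes as the driver's. Stood in the holder it is 18 mm above the bench.
- usb: USB stick lying to the right of the calibrator, 18 x 49 x 8 mm, bystander; origin under its middle
- coupler: coaxial adaptor lying to the left of the calibrator, 20 x 49 x 20 mm, bystander; origin under its middle
Mind the look-alikes: they are no part of the job. What is shaped like the logger_2 but blue or purple is not meant.

How it is judged:
By the outcome, as a careful person would: the job done as asked, in the order asked, and still so for the second after the job is handed in, with the robot touching nothing.
Of logger_1, logger_2, logger_3, logger_4 only 3 to 4 are there at a start; the rules pass over those that are not, and their reading is None.
At some moment in a run one of stand, holder may be knocked a few centimetres aside while the robot is not near it.
It also fails if it takes over 210 s, if anything falls off the work surface, if the arm or the gripper's body presses on something with over 40 N, if the wrist force passes 120 N, or if a joint passes its speed limit or range.

ROBOT

A 6-joint arm with a two-finger parallel gripper is mounted at the origin on a cart in front of the work surface, level with it; the furniture and walls round the work are solid. World frame = base frame: x ahead of the robot, y to its left, z up, the work surface at z = 0. Lengths are in m, angles in rad, forces in N, time in s.
With the tool pointing down it reaches from about 0.4 to 0.825 m from the base axis. Payload 7 kg.
Tool frame: the origin (TCP) lies on the front face of the gripper's body, between the roots of the fingers; the fingertips stand 66 mm ahead of it and the grasp point (between the pads) lies 47 mm ahead of it; z points along the fingers, y is the line along which they close (so a half turn about z gives the same grasp; the last joint's range is limited). The gripper opens to 88 mm and grips with 3 to 60 N. Pads are 19 mm wide; open, the fingers measure 130 mm over their backs; the gripper's body (78 mm by 193 mm) begins 47 mm behind the grasp point.
Start: joints at [-1.002, 0.359, 0.012, 0, -1.224, -0.288], TCP at [0.187, -0.649, 0.292] pointing down, gripper open.
Joint ranges: [-3.07, 3.07], [-1.43, 2.12], [-1.02, 1.25], [-3.03, 1.67], [-3.05, -0], [-3.03, 3.03]. Speed limits (rad/s): [2.39, 2.39, 3.01, 3.14, 3.14, 3.14].

INTERFACE

Orientations are given as [roll, pitch, yaw] about the fixed x, y, z axes, in that order (R = Rz(yaw) Ry(pitch) Rx(roll)).
In Python, from station import arm gives the robot as it stands. The module is installed in compiled form; this text tells all that it offers.
- The arm moves only by the tool move_arm, never from a script. Its argument "increments" is a list of rows, each an object of numbers: "jaw": the gripper command: -1 is shut, 1 is fully open, values between are in proportion; "dx", "dy", "dz": the shift along the tool's x, y, z in m; "twist": the turn about the tool's z in rad. A call has 1 to 12 rows; each row shifts and turns the commanded pose from where the row before left it, along the tool's axes as they then stand; what a row does not reach is not made up. A row lasts 1/12 s, in which the tool goes at most 41.7 mm and 7.16 degrees, less where a joint would pass 70% of its speed; a pose out of reach is approached as far as the arm can. A call is refused whole if a number of a shift passes 0.0417 or a number of a turn 0.125, either way. A call with a gripper value outside its range is refused whole. The fingers move at their own pace and stop on an object; "force" is the grip in N (left out, the last holds). Time passes only in rows, so rows that do not move let the fingers close. It gives the time, the measured TCP pose, the force, the opening and the grip force at its end, in the units of the state.
- arm.get_state(): the state, without advancing time (a new reading comes with each control period).
- arm.grab_frame(name): name is "scene" or "top" or "wrist"; returns the picture (400x640x3 uint8, blue, green, red); there is no depth.
- arm.camera_info(name): a dict with "K" (3x3 intrinsics, pixels), "extrinsics" (4x4, takes a point from camera to world coordinates). Camera axes: x right, y down, z forward; pixel columns grow to the right and rows downward; lengths in m; the calibration is good to about 2 mm. The wrist camera is an equidistant fisheye: a pixel r from the principal point sees the ray r / f radians off the axis. A picture is of the moment at which its call begins: read the wrist's pose just before it. camera_info takes no time and is no camera call; for the wrist camera it gives the pose at the moment of the call.
- arm.job_done(): hands the job in; it is judged then, once.
Trained networks look in the newest picture that a camera, given by its name, has taken for a name from the list of things; names that differ only in an ending like _2 or _b are one class to them, and where a whole thing is asked for, a point or a joint stands for the part that bears it (a point fixed in the world has none). Each returns a list of dicts, best first, with "score" (0 to 1); they miss things now and then, are a little off and sometimes report something else, mostly with a low value. They report only what shows in the picture. A call takes as long as a camera call. They do not tell look-alikes from the thing itself.
- arm.find_in(camera, name): "position" ([x, y, z] in m, in world coordinates, good to about 4 mm: the middle of the surface that is visible of it).
- arm.silhouettes(camera, name): "pixels" (400x640 bool, what is visible of it).
- arm.pinpoint(camera, name): "position" ([x, y, z] in m, in world coordinates, good to about 4 mm: a listed point, or the origin of a listed thing).
The state is a dict: "t": time; "q": joint angles; "qd": joint speeds; "joint_efforts": joint torques, N m; "eef_pos": TCP position; "ee_rot": TCP orientation; "force": force on the tool from outside, world axes, zero at the start; "moment": the same for the moment, N m; "width": finger opening in m; "gripper_force": force on a finger pad.
Only numpy, scipy, OpenCV 4.12 (cv2) and the standard library are available. Lean on these libraries where they do the work, as an engineer would, in place of code of your own. Each camera call takes 0.05 s, during which the arm holds its last target. There are 200 camera calls.

## Working session

There is one attempt and no reset: what is moved stays moved. The work goes in short steps, Python scripts to look and compute and a tool call to move; the robot and the scene stay as the last step left them, time stands still between calls to the robot, and variables do not carry over. Pictures are saved under pics/ and viewed, at most 14 in all, crops included, and the job is handed in when it is done.

Besides the shell and the picture viewer there is one more tool, called after ">>>" as name(argument=value, ...), one argument or row to a line, values as JSON. move_arm: Moves the arm, as the interface text tells. Its arguments: {"type":"object","properties":{"increments":{"type":"array"},"force":{"type":"number"}},"required":["increments"]}

```bash
mkdir -p pics; ls; python3 - <<'E'
from station import arm
import cv2
s=arm.get_state();print({k:(v if not hasattr(v,'__len__') else [round(float(x),4) for x in v]) for k,v in s.items()})
for c in ["scene","top"]:
    cv2.imwrite(f"pics/{c}0.png",arm.grab_frame(c))
    i=arm.camera_info(c);print(c,i["K"],i["extrinsics"])
    for n in ["calibrator","well_1","slot","stand","logger_1","logger_3","holder","driver","blade","usb","coupler"]:
        print(n,[(round(d["score"],2),[round(float(x),3) for x in d["position"]]) for d in arm.pinpoint(c,n)][:6])
E
```

```text
pics
{'t': 0.0, 'q': [-1.0019, 0.3594, 0.0111, -0.0004, -1.2241, -0.2881], 'qd': [0.0013, 0.0002, -0.0005, 0.0, 0.0001, -0.0015], 'joint_efforts': [0.0016, -58.272, 29.3068, 6.9975, 0.0069, -0.0001], 'eef_pos': [0.1869, -0.6482, 0.2912], 'ee_rot': [3.14, -0.0001, -2.861], 'force': [-0.3865, -0.0006, -0.9559], 'moment': [-0.0207, -0.0107, 0.0246], 'gripper_force': 0.0, 'width': 0.08754120202406296}
scene [[361.1418386    0.         313.49681487]
 [  0.         361.1418386  197.95962139]
 [  0.           0.           1.        ]] [[ 0.61760244 -0.3855225   0.68552143 -0.13455161]
 [-0.78633331 -0.28525395  0.54800557 -0.54488269]
 [-0.01572078 -0.87749791 -0.47932272  0.55354261]
 [ 0.          0.          0.          1.        ]]
calibrator [(0.91, [0.535, 0.02, -0.0])]
well_1 [(0.98, [0.534, 0.001, 0.1]), (0.89, [0.537, 0.043, 0.101]), (0.62, [0.536, 0.089, 0.1]), (0.6, [0.538, -0.045, 0.102])]
slot [(0.45, [0.577, 0.142, 0.106]), (0.44, [0.512, -0.349, -0.002])]
stand [(0.82, [0.509, -0.346, 0.002])]
logger_1 [(0.83, [0.398, -0.27, 0.0]), (0.79, [0.513, -0.368, 0.017]), (0.67, [0.51
[... 936 characters left out ...]
.57, [0.535, -0.002, 0.097]), (0.5, [0.578, 0.139, 0.106])]
slot [(0.49, [0.581, 0.139, 0.104])]
stand [(0.95, [0.509, -0.349, 0.001])]
logger_1 [(0.67, [0.612, -0.346, 0.0]), (0.63, [0.549, -0.179, -0.001]), (0.6, [0.503, -0.278, 0.017]), (0.45, [0.505, -0.322, 0.018]), (0.42, [0.612, -0.276, -0.001]), (0.41, [0.518, -0.367, 0.01])]
logger_3 [(0.67, [0.612, -0.346, 0.0]), (0.63, [0.549, -0.179, -0.001]), (0.6, [0.503, -0.278, 0.017]), (0.45, [0.505, -0.322, 0.018]), (0.42, [0.612, -0.276, -0.001]), (0.41, [0.518, -0.367, 0.01])]
holder [(0.9, [0.489, 0.349, -0.004])]
driver [(0.48, [0.491, 0.349, 0.017])]
blade []
usb [(0.51, [0.666, -0.175, -0.004])]
coupler [(0.63, [0.648, 0.282, 0.003])]
```

View pics/scene0.png

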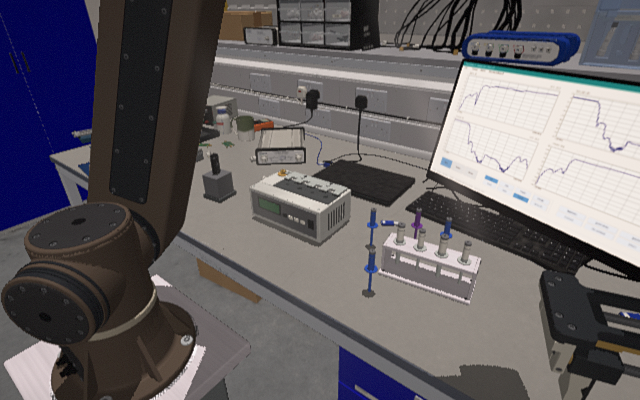

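View pics/top0.png

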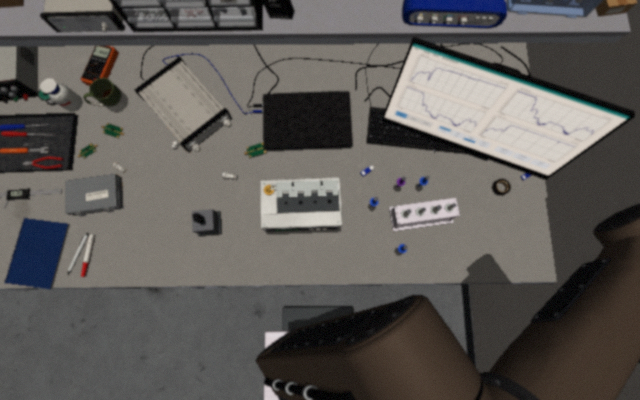

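The four white/grey heads sit in the stand at scene (401,228), (421,238), (443,244), (466,252). The look-alikes are blue at scene (373,217), (371,262), (447,228) and purple at (417,222), all standing on the bench, so I'll leave those alone. The driver is in the holder at (213,165) and the brass cam at (283,172). Next I'll move above the stand for a close crop.

>>> move_arm(
  increments=[
    {"jaw":1,"twist":-0.1075},
    {"twist":-0.1075},
    {"twist":-0.1075},
    {"twist":-0.1075},
    {"twist":-0.1075},
    {"twist":-0.1075},
    {"twist":-0.1075},
    {"twist":-0.1075},
    {"twist":-0.1075},
    {"twist":-0.1075},
    {"twist":-0.1075},
    {"twist":-0.1075},
  ],
)

```text
$.increments[0]: bad value
```

>>> move_arm(
  increments=[
    {"dx":-0.025,"dy":-0.024},
    {"dx":-0.025,"dy":-0.024},
    {"dx":-0.025,"dy":-0.024},
    {"dx":-0.025,"dy":-0.024},
    {"dx":-0.025,"dy":-0.024},
    {"dx":-0.025,"dy":-0.024},
    {"dx":-0.025,"dy":-0.024},
    {"dx":-0.025,"dy":-0.024},
    {"dx":-0.025,"dy":-0.024},
    {"dx":-0.025,"dy":-0.024},
    {"dx":-0.025,"dy":-0.024},
    {"dx":-0.025,"dy":-0.024},
  ],
)

```text
$.increments[0]: bad value
```

```bash
cat > h.py <<'E'
from station import arm
import numpy as np, cv2
from scipy.spatial.transform import Rotation as Rn
def st():
    s=arm.get_state()
    print("t %.2f"%s["t"],"pos",np.round(s["eef_pos"],4),"rot",np.round(s["ee_rot"],4),"F",np.round(s["force"],1),"w %.4f g %.1f q"%(s["width"],s["gripper_force"]),np.round(s["q"],2)); return s
def pp(c,n,f="pinpoint",k=8):
    r=getattr(arm,f)(c,n); print(c,n,[(round(d["score"],2),np.round(d["position"],4).tolist()) for d in r][:k]); return r
def proj(c,P,info=None):
    i=info or arm.camera_info(c);T=np.linalg.inv(i["extrinsics"]);p=np.atleast_2d(P)@T[:3,:3].T+T[:3,3];K=i["K"]
    if c=="wrist":
        r=np.hypot(p[:,0],p[:,1]);th=np.arctan2(r,p[:,2]);q=p[:,:2]/r[:,None]*th[:,None]
    else: q=p[:,:2]/p[:,2:]
    return q*[K[0][0],K[1][1]]+[K[0][2],K[1][2]]
def ray(c,uv,z,info=None):
    "world points on the plane at height z seen at pixels uv"
    i=info or arm.camera_info(c);K=np.array(i["K"]);E=np.array(i["extrinsics"])
    q=(np.atleast_2d(uv)-[K[0,2],K[1,2]])/[K[0,0],K[1,1]]
    if c=="wrist":
        th=np.linalg.norm(q,axis=1);d=np.c_[q/th[:,None]*np.sin(th)[:,None],np.cos(th)]
    else: d=np.c_[q,np.ones(len(q))]
    d=d@E[:3,:3].T;s=(z-E[2,3])/d[:,2];return E[:3,3]+d*s[:,None]
def go(x,y,z=None,yaw=None):
    "tool-axis increments to the world target (tool down)"
    s=arm.get_state();p=np.array(s["eef_pos"]);R=Rn.from_euler("xyz",s["ee_rot"])
    cy=s["ee_rot"][2];w=0 if yaw is None else -((yaw-cy+np.pi)%(2*np.pi)-np.pi)
    z=p[2] if z is None else z
    print("now",np.round(p,4),"yaw %.4f"%cy,"| d(xyz) at present yaw",np.round(R.inv().apply([x-p[0],y-p[1],z-p[2]]),4),
      "after twist",np.round((R*Rn.from_euler("z",w)).inv().apply([x-p[0],y-p[1],z-p[2]]),4),"twist %.4f"%w)
E
python3 - <<'E'
from h import *
st();i=arm.camera_info("wrist");print(np.round(i["K"],1),np.round(i["extrinsics"],3))
im=arm.grab_frame("wrist");cv2.imwrite("pics/w1.png",im)
for n in ["stand","logger_1","well_1","calibrator"]: pp("wrist",n)
E
```

```text
t 1.20 pos [ 0.187  -0.6485  0.2922] rot [-3.1416  0.     -2.8608] F [ 0.   0.1 -0.1] w 0.0876 g 0.0 q [-1.    0.36  0.01 -0.   -1.22 -0.29]
[[309.7   0.  322.6]
 [  0.  309.7 193.9]
 [  0.    0.    1. ]] [[-0.276  0.916  0.29   0.109]
 [ 0.961  0.263  0.084 -0.671]
 [ 0.     0.302 -0.953  0.385]
 [ 0.     0.     0.     1.   ]]
wrist stand []
wrist logger_1 []
wrist well_1 []
wrist calibrator []
```

View pics/w1.png

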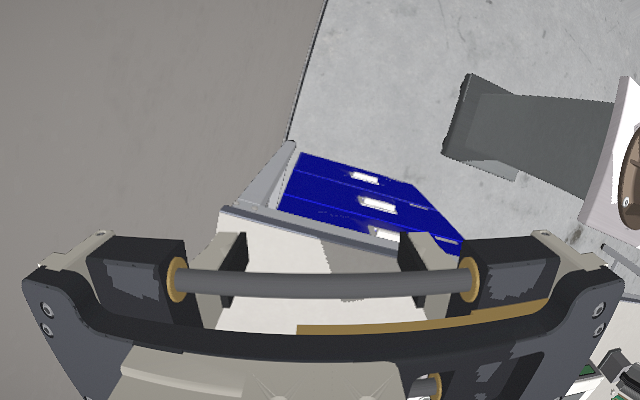

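The wrist camera sees only the bench edge so far, because the moves were refused. Rows probably need every key, so I'll retry with all of them.

>>> move_arm(
  increments=[
    {"jaw":1,"dx":0,"dy":0,"dz":0,"twist":-0.1075},
    {"jaw":1,"dx":0,"dy":0,"dz":0,"twist":-0.1075},
    {"jaw":1,"dx":0,"dy":0,"dz":0,"twist":-0.1075},
    {"jaw":1,"dx":0,"dy":0,"dz":0,"twist":-0.1075},
    {"jaw":1,"dx":0,"dy":0,"dz":0,"twist":-0.1075},
    {"jaw":1,"dx":0,"dy":0,"dz":0,"twist":-0.1075},
    {"jaw":1,"dx":0,"dy":0,"dz":0,"twist":-0.1075},
    {"jaw":1,"dx":0,"dy":0,"dz":0,"twist":-0.1075},
    {"jaw":1,"dx":0,"dy":0,"dz":0,"twist":-0.1075},
    {"jaw":1,"dx":0,"dy":0,"dz":0,"twist":-0.1075},
    {"jaw":1,"dx":0,"dy":0,"dz":0,"twist":-0.1075},
    {"jaw":1,"dx":0,"dy":0,"dz":0,"twist":-0.1075},
  ],
)

```text
t: 2.45
eef_pos: [0.187, -0.6486, 0.2921]
ee_rot: [-3.142, 0.0, -1.565]
force: [-0.3, -0.5, -0.0]
width: 0.0876
gripper_force: 0.0
```

>>> move_arm(
  increments=[
    {"jaw":1,"dx":-0.02,"dy":-0.024,"dz":0,"twist":0},
    {"jaw":1,"dx":-0.02,"dy":-0.024,"dz":0,"twist":0},
    {"jaw":1,"dx":-0.02,"dy":-0.024,"dz":0,"twist":0},
    {"jaw":1,"dx":-0.02,"dy":-0.024,"dz":0,"twist":0},
    {"jaw":1,"dx":-0.02,"dy":-0.024,"dz":0,"twist":0},
    {"jaw":1,"dx":-0.02,"dy":-0.024,"dz":0,"twist":0},
    {"jaw":1,"dx":-0.02,"dy":-0.024,"dz":0,"twist":0},
    {"jaw":1,"dx":-0.02,"dy":-0.024,"dz":0,"twist":0},
    {"jaw":1,"dx":-0.02,"dy":-0.024,"dz":0,"twist":0},
    {"jaw":1,"dx":-0.02,"dy":-0.024,"dz":0,"twist":0},
    {"jaw":1,"dx":-0.02,"dy":-0.024,"dz":0,"twist":0},
    {"jaw":1,"dx":-0.02,"dy":-0.024,"dz":0,"twist":0},
  ],
)

```text
t: 3.45
eef_pos: [0.4761, -0.4074, 0.2924]
ee_rot: [-3.141, -0.0, -1.571]
force: [1.1, 0.3, -1.0]
width: 0.0876
gripper_force: 0.0
```

```bash
python3 - <<'E'
from h import *
st()
im=arm.grab_frame("wrist");cv2.imwrite("pics/w2.png",im)
for n in ["stand","logger_1","calibrator","well_1"]: pp("wrist",n)
E
```

```text
t 3.45 pos [ 0.4761 -0.4074  0.2924] rot [-3.1412e+00 -2.0000e-04 -1.5707e+00] F [ 1.1  0.3 -1. ] w 0.0876 g 0.0 q [-0.4   0.28 -0.1   0.   -1.19  0.4 ]
wrist stand [(0.66, [0.51, -0.3455, 0.001])]
wrist logger_1 [(0.91, [0.5073, -0.324, 0.0133]), (0.78, [0.5437, -0.1839, -0.0006]), (0.76, [0.6102, -0.3461, -0.0013]), (0.72, [0.399, -0.2665, 0.0045]), (0.62, [0.5176, -0.3714, 0.0122])]
wrist calibrator []
wrist well_1 []
```

View pics/w2.png

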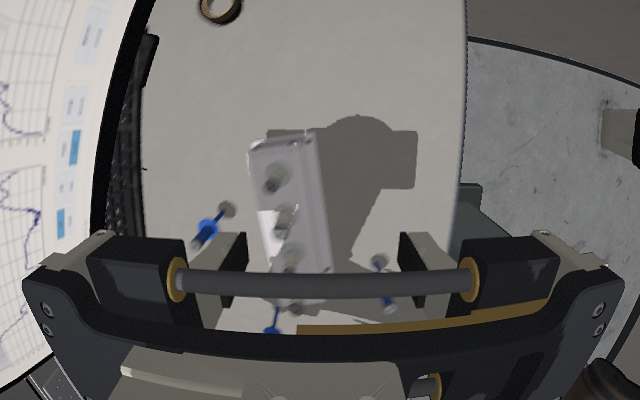

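The bar hides part of the row: I can see the stand's heads at (275,178), (284,218), (290,258) and the blue look-alikes at (208,230) and (380,270). I'll shift to +y to get the whole stand in view.

>>> move_arm(
  increments=[
    {"jaw":1,"dx":-0.03,"dy":-0.006,"dz":0,"twist":0},
    {"jaw":1,"dx":-0.03,"dy":-0.006,"dz":0,"twist":0},
    {"jaw":1,"dx":-0.03,"dy":-0.006,"dz":0,"twist":0},
    {"jaw":1,"dx":-0.03,"dy":-0.006,"dz":0,"twist":0},
    {"jaw":1,"dx":-0.03,"dy":-0.006,"dz":0,"twist":0},
    {"jaw":1,"dx":0,"dy":0,"dz":0,"twist":0},
  ],
)

```text
t: 4.2
eef_pos: [0.505, -0.256, 0.2927]
ee_rot: [-3.14, 0.001, -1.57]
force: [-0.2, -0.6, -0.9]
width: 0.0876
gripper_force: 0.0
```

```bash
python3 - <<'E'
from h import *
st()
im=arm.grab_frame("wrist");cv2.imwrite("pics/w3.png",cv2.resize(im[0:290,180:480],None,fx=2,fy=2))
r=pp("wrist","stand")
# grey head-top circles are measured by hand; networks per logger:
pp("wrist","logger_1"); pp("wrist","logger_1","find_in"); pp("wrist","well_1")
print(proj("wrist",[[.505,-.279,.124],[.507,-.324,.124],[.5176,-.37,.124],[.517,-.415,.124]]))
E
```

```text
t 4.20 pos [ 0.505  -0.256   0.2927] rot [-3.1404e+00  5.0000e-04 -1.5698e+00] F [-0.2 -0.6 -0.9] w 0.0876 g 0.0 q [-0.12  0.18 -0.23 -0.   -1.16  0.13]
wrist stand [(0.62, [0.5081, -0.3484, 0.0021]), (0.51, [0.504, -0.279, 0.0156])]
wrist logger_1 [(0.81, [0.6096, -0.3479, 0.0]), (0.79, [0.5183, -0.3707, 0.0129]), (0.66, [0.505, -0.2787, 0.0108]), (0.65, [0.5057, -0.3241, 0.0136]), (0.64, [0.5437, -0.1844, 0.0001]), (0.63, [0.6102, -0.2731, -0.002]), (0.61, [0.5205, -0.4149, 0.0155]), (0.6, [0.4005, -0.2653, 0.0053])]
wrist logger_1 [(0.94, [0.5077, -0.3255, 0.0776]), (0.92, [0.5051, -0.2814, 0.0999]), (0.92, [0.6083, -0.3457, 0.0604]), (0.91, [0.5157, -0.3669, 0.0939]), (0.9, [0.3995, -0.2707, 0.071]), (0.78, [0.517, -0.412, 0.0806]), (0.77, [0.6086, -0.2753, 0.0651]), (0.63, [0.5422, -0.1863, 0.0679])]
wrist well_1 []
[[322.77614611 171.87415607]
 [320.27116054 119.88704328]
 [307.25983007  65.64442131]
 [307.92062873  14.35945318]]
```

View pics/w3.png

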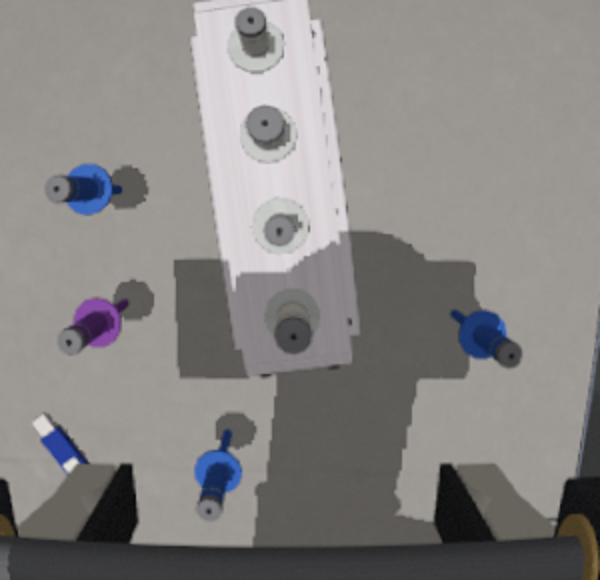

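Crop (2x, x offset 180): the row top to bottom is thin (251,20), thick (265,122), thin (279,230), thick (293,336). The look-alikes are blue (60,188), (508,352), (210,508) and purple (70,342), all outside the stand. So the targets are the four uncoloured heads in the stand. Next I'll measure them and look at the calibrator.

```bash
python3 - <<'E'
from h import *
uv=np.array([[251,20],[265,122],[279,230],[293,336]])/2+[180,0]
P=ray("wrist",uv,.124);print(P)
a=np.array([-69,-23,23,69])/1000
c=P[:,:2].mean(0); d=(a[:,None]*(P[:,:2]-c)).sum(0);th=np.arctan2(-d[0],d[1]);print("stand c",c,"yaw",th)
print(np.c_[c[0]-a*np.sin(th),c[1]+a*np.cos(th)])
E
```

```text
[[ 0.51901686 -0.41903088  0.124     ]
 [ 0.51326087 -0.37391222  0.124     ]
 [ 0.50763055 -0.32813989  0.124     ]
 [ 0.50177496 -0.28244026  0.124     ]]
stand c [ 0.51042081 -0.35088081] yaw 0.12524752557526878
[[ 0.51904031 -0.41934032]
 [ 0.51329398 -0.37370065]
 [ 0.50754764 -0.32806098]
 [ 0.50180131 -0.28242131]]
```

>>> move_arm(
  increments=[
    {"jaw":1,"dx":-0.036,"dy":-0.0,"dz":0,"twist":0},
    {"jaw":1,"dx":-0.036,"dy":0,"dz":0,"twist":0},
    {"jaw":1,"dx":-0.036,"dy":0,"dz":0,"twist":0},
    {"jaw":1,"dx":-0.036,"dy":0,"dz":0,"twist":0},
    {"jaw":1,"dx":-0.036,"dy":0,"dz":0,"twist":0},
    {"jaw":1,"dx":-0.036,"dy":0,"dz":0,"twist":0},
    {"jaw":1,"dx":-0.036,"dy":0,"dz":0,"twist":0},
    {"jaw":1,"dx":-0.036,"dy":0,"dz":0,"twist":0},
    {"jaw":1,"dx":-0.036,"dy":0,"dz":0,"twist":0},
    {"jaw":1,"dx":-0.036,"dy":0,"dz":0,"twist":0},
    {"jaw":1,"dx":0,"dy":0,"dz":0,"twist":0},
    {"jaw":1,"dx":0,"dy":0,"dz":0,"twist":0},
  ],
)

```text
t: 5.45
eef_pos: [0.5053, 0.1022, 0.2919]
ee_rot: [3.141, -0.0, -1.569]
force: [-0.6, -0.7, -0.7]
width: 0.0878
gripper_force: 0.0
```

```bash
python3 - <<'E'
from h import *
st()
im=arm.grab_frame("wrist");i=arm.camera_info("wrist");cv2.imwrite("pics/w4.png",cv2.resize(im[0:290,180:480],None,fx=2,fy=2))
for n in ["well_1","slot","calibrator","cam"]:pp("wrist",n)
# rectified deck view at z=0.1, 0.5 mm/px, u = y falling, v = x falling
X=.62-np.arange(400)*.0005;Y=.20-np.arange(600)*.0005
yy,xx=np.meshgrid(Y,X);G=np.c_[xx.ravel(),yy.ravel(),np.full(xx.size,.1)]
m=proj("wrist",G,i).astype(np.float32).reshape(400,600,2)
cv2.imwrite("pics/deck.png",cv2.remap(im,m[...,0],m[...,1],cv2.INTER_CUBIC))
E
```

```text
t 5.45 pos [0.5053 0.1022 0.2919] rot [ 3.1412e+00 -3.0000e-04 -1.5694e+00] F [-0.6 -0.7 -0.7] w 0.0878 g 0.0 q [ 0.58  0.1  -0.33  0.   -1.14 -0.58]
wrist well_1 [(0.96, [0.5392, 0.0025, 0.0983]), (0.86, [0.5342, 0.0456, 0.1009]), (0.82, [0.5369, 0.0822, 0.1015]), (0.8, [0.5387, -0.0421, 0.0968])]
wrist slot [(0.61, [0.5767, 0.1394, 0.1062])]
wrist calibrator [(0.85, [0.537, 0.0236, 0.0011])]Traceback (most recent call last):
  File "<stdin>", line 4, in <module>
  File "h.py", line 8, in pp
    r=getattr(arm,f)(c,n); print(c,n,[(round(d["score"],2),np.round(d["position"],4).tolist()) for d in r][:k]); return r
ValueError: it knows: blade, calibrator, coupler, driver, holder, logger, slot, stand, usb, well
```

```bash
cat >> h.py <<'E'
def rect(c,x1,y1,z,w,h,mm,fn):
    "picture rectified on the plane z: column = y falling from y1, row = x falling from x1"
    im=arm.grab_frame(c);i=arm.camera_info(c);s=mm/1000
    yy,xx=np.meshgrid(y1-np.arange(w)*s,x1-np.arange(h)*s);G=np.c_[xx.ravel(),yy.ravel(),np.full(xx.size,z)]
    m=proj(c,G,i).astype(np.float32).reshape(h,w,2)
    cv2.imwrite(fn,cv2.remap(im,m[...,0],m[...,1],cv2.INTER_CUBIC))
E
python3 - <<'E'
from h import *
rect("wrist",.62,.20,.1,640,400,.5,"pics/deck.png")
E
```

```text
(no output)
```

View pics/deck.png

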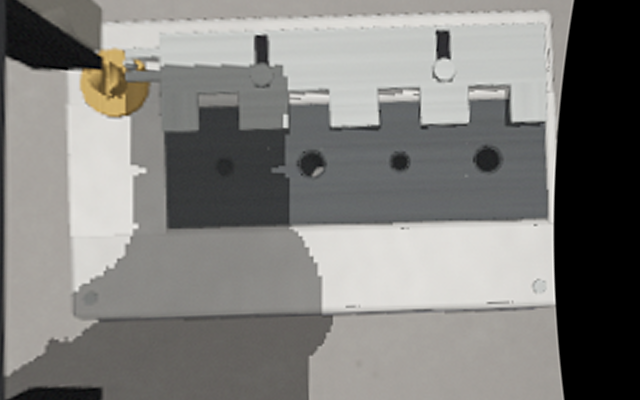

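Wells in the rectified deck view (0.5 mm/px): well_4 (225,166), well_3 (311,164), well_2 (400,161), well_1 (487,158). The cam is at (113,83), partly behind a finger, with its slot roughly vertical. That puts the calibrator at about (0.5389, 0.0221) with yaw about 0.031.

```bash
cat >> h.py <<'E'
C=np.array([.5389,.0221]);CY=.031
def cal(x,y): return C+[x*np.cos(CY)-y*np.sin(CY),x*np.sin(CY)+y*np.cos(CY)]
W={1:cal(0,-.066),2:cal(0,-.022),3:cal(0,.022),4:cal(0,.066)}
YAW=-np.pi/2+CY
E
python3 - <<'E'
from h import *
print(W,cal(.0425,.118))
arm.grab_frame("top");pp("top","stand")
go(.5075,-.3281,.156,YAW)
E
```

```text
{1: array([ 0.54094567, -0.04386829]), 2: array([5.39581891e-01, 1.10570153e-04]), 3: array([0.53821811, 0.04408943]), 4: array([0.53685433, 0.08806829])} [0.57772217 0.14136059]
top stand [(0.76, [0.5052, -0.3522, -0.003])]
now [0.5051 0.1003 0.2922] yaw -1.5726 | d(xyz) at present yaw [ 0.4284 -0.0031  0.1362] after twist [0.4283 0.0109 0.1362] twist -0.0328
```

>>> move_arm(
  increments=[
    {"jaw":0,"dx":0,"dy":0,"dz":0,"twist":-0.033},
    {"jaw":0,"dx":0.0389,"dy":0.001,"dz":0,"twist":0},
    {"jaw":0,"dx":0.0389,"dy":0.001,"dz":0,"twist":0},
    {"jaw":0,"dx":0.0389,"dy":0.001,"dz":0,"twist":0},
    {"jaw":0,"dx":0.0389,"dy":0.001,"dz":0,"twist":0},
    {"jaw":0,"dx":0.0389,"dy":0.001,"dz":0,"twist":0},
    {"jaw":0,"dx":0.0389,"dy":0.001,"dz":0,"twist":0},
    {"jaw":0,"dx":0.0389,"dy":0.001,"dz":0,"twist":0},
    {"jaw":0,"dx":0.0389,"dy":0.001,"dz":0,"twist":0},
    {"jaw":0,"dx":0.0389,"dy":0.001,"dz":0,"twist":0},
    {"jaw":0,"dx":0.0389,"dy":0.001,"dz":0,"twist":0},
    {"jaw":0,"dx":0.0389,"dy":0.001,"dz":0,"twist":0},
  ],
)

```text
t: 6.8
eef_pos: [0.5073, -0.3292, 0.2923]
ee_rot: [-3.141, -0.0, -1.539]
force: [1.6, -0.0, 0.5]
width: 0.0436
gripper_force: 0.0
```

>>> move_arm(
  increments=[
    {"jaw":0,"dx":0,"dy":0,"dz":0,"twist":0},
    {"jaw":0,"dx":0,"dy":0,"dz":0,"twist":0},
    {"jaw":0,"dx":0,"dy":0,"dz":0,"twist":0},
  ],
)

```text
t: 7.05
eef_pos: [0.5075, -0.3272, 0.2918]
ee_rot: [3.141, 0.0, -1.54]
force: [-0.5, 0.6, 0.4]
width: 0.044
gripper_force: 0.0
```

```bash
python3 - <<'E'
from h import *
st();go(.5075,-.3281,.156,YAW)
E
```

```text
t 7.05 pos [ 0.5075 -0.3272  0.2918] rot [ 3.1409e+00  4.0000e-04 -1.5397e+00] F [-0.5  0.6  0.4] w 0.0440 g 0.0 q [-0.25  0.24 -0.15 -0.   -1.18  0.28]
now [ 0.5075 -0.3272  0.2918] yaw -1.5397 | d(xyz) at present yaw [ 1.000e-03 -1.000e-04  1.358e-01] after twist [ 1.000e-03 -1.000e-04  1.358e-01] twist 0.0001
```

>>> move_arm(
  increments=[
    {"jaw":0,"dx":0.0005,"dy":0,"dz":0.025,"twist":0},
    {"jaw":0,"dx":0,"dy":0,"dz":0.03,"twist":0},
    {"jaw":0,"dx":0,"dy":0,"dz":0.03,"twist":0},
    {"jaw":0,"dx":0,"dy":0,"dz":0.025,"twist":0},
    {"jaw":0,"dx":0,"dy":0,"dz":0.016,"twist":0},
    {"jaw":0,"dx":0,"dy":0,"dz":0.01,"twist":0},
    {"jaw":-1,"dx":0,"dy":0,"dz":0,"twist":0},
    {"jaw":-1,"dx":0,"dy":0,"dz":0,"twist":0},
    {"jaw":-1,"dx":0,"dy":0,"dz":0,"twist":0},
    {"jaw":-1,"dx":0,"dy":0,"dz":0,"twist":0},
    {"jaw":-1,"dx":0,"dy":0,"dz":0,"twist":0},
    {"jaw":-1,"dx":0,"dy":0,"dz":0,"twist":0},
  ],
  force=25,
)

```text
t: 8.05
eef_pos: [0.5086, -0.3272, 0.1572]
ee_rot: [-3.14, -0.001, -1.538]
force: [-0.8, 1.5, 3.1]
width: 0.0126
gripper_force: 25.0
```

```bash
python3 - <<'E'
from h import *
st();go(*W[4],.156,YAW)
E
```

```text
t 8.05 pos [ 0.5086 -0.3272  0.1572] rot [-3.1399e+00 -6.0000e-04 -1.5378e+00] F [-0.8  1.5  3.1] w 0.0126 g 25.0 q [-0.25  0.36 -0.32  0.   -0.89  0.28]
now [ 0.5086 -0.3272  0.1572] yaw -1.5378 | d(xyz) at present yaw [-0.4142 -0.0419  0.0011] after twist [-0.4142 -0.0411  0.0011] twist 0.0020
```

>>> move_arm(
  increments=[
    {"jaw":-1,"dx":0,"dy":0,"dz":-0.01,"twist":0},
    {"jaw":-1,"dx":0,"dy":0,"dz":-0.02,"twist":0},
    {"jaw":-1,"dx":0,"dy":0,"dz":-0.03,"twist":0},
    {"jaw":-1,"dx":0,"dy":0,"dz":-0.03,"twist":0},
    {"jaw":-1,"dx":0,"dy":0,"dz":-0.03,"twist":0},
    {"jaw":-1,"dx":0,"dy":0,"dz":-0.01,"twist":0},
  ],
)

```text
t: 8.55
eef_pos: [0.5094, -0.328, 0.2922]
ee_rot: [-3.135, -0.003, -1.537]
force: [0.5, 0.1, 0.9]
width: 0.0128
gripper_force: 25.0
```

>>> move_arm(
  increments=[
    {"jaw":-1,"dx":-0.03,"dy":-0.003,"dz":0,"twist":0},
    {"jaw":-1,"dx":-0.036,"dy":-0.0039,"dz":0,"twist":0},
    {"jaw":-1,"dx":-0.036,"dy":-0.0038,"dz":0,"twist":0},
    {"jaw":-1,"dx":-0.036,"dy":-0.0038,"dz":0,"twist":0},
    {"jaw":-1,"dx":-0.036,"dy":-0.0038,"dz":0,"twist":0},
    {"jaw":-1,"dx":-0.036,"dy":-0.0038,"dz":0,"twist":0},
    {"jaw":-1,"dx":-0.036,"dy":-0.0038,"dz":0,"twist":0},
    {"jaw":-1,"dx":-0.036,"dy":-0.0038,"dz":0,"twist":0},
    {"jaw":-1,"dx":-0.036,"dy":-0.0038,"dz":0,"twist":0},
    {"jaw":-1,"dx":-0.036,"dy":-0.0038,"dz":0,"twist":0},
    {"jaw":-1,"dx":-0.036,"dy":-0.0038,"dz":0,"twist":0},
    {"jaw":-1,"dx":-0.024,"dy":0,"dz":0,"twist":0},
  ],
)

```text
t: 9.55
eef_pos: [0.5357, 0.0908, 0.2869]
ee_rot: [-3.141, 0.001, -1.537]
force: [0.3, -0.7, 0.4]
width: 0.0123
gripper_force: 25.0
```

>>> move_arm(
  increments=[
    {"jaw":-1,"dx":0,"dy":0,"dz":0,"twist":0},
    {"jaw":-1,"dx":0,"dy":0,"dz":0,"twist":0},
    {"jaw":-1,"dx":0,"dy":0,"dz":0,"twist":0},
    {"jaw":-1,"dx":0,"dy":0,"dz":0,"twist":0},
  ],
)

```text
t: 9.88
eef_pos: [0.5355, 0.0872, 0.2864]
ee_rot: [-3.142, -0.0, -1.539]
force: [0.6, -0.0, -0.1]
width: 0.0126
gripper_force: 25.0
```

```bash
python3 - <<'E'
from h import *
st();go(*W[4],.180,YAW)
rect("wrist",.60,.16,.1,640,400,.4,"pics/deck2.png")
for k in range(3): arm.grab_frame("top");go(*W[4],.180,YAW)
E
```

```text
t 9.88 pos [0.5355 0.0872 0.2864] rot [-3.1415 -0.     -1.5386] F [ 0.6 -0.  -0.1] w 0.0126 g 25.0 q [ 0.52  0.15 -0.29  0.   -1.14 -0.49]
now [0.5355 0.0872 0.2864] yaw -1.5386 | d(xyz) at present yaw [-0.0008 -0.0014  0.1064] after twist [-0.0008 -0.0014  0.1064] twist 0.0012
now [0.5356 0.0871 0.2863] yaw -1.5392 | d(xyz) at present yaw [-0.001  -0.0013  0.1063] after twist [-0.001  -0.0013  0.1063] twist 0.0006
now [0.5356 0.0871 0.2863] yaw -1.5393 | d(xyz) at present yaw [-0.0009 -0.0013  0.1063] after twist [-0.0009 -0.0013  0.1063] twist 0.0005
now [0.5356 0.0872 0.2863] yaw -1.5391 | d(xyz) at present yaw [-0.0008 -0.0013  0.1063] after twist [-0.0008 -0.0013  0.1063] twist 0.0007
```

View pics/deck2.png

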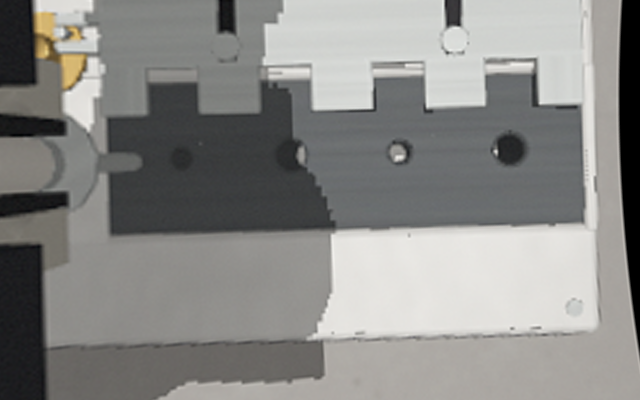

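Holes re-measured at (181,158), (290,155), (399,152), (509,149), which agrees within 0.5 mm. The stem shows at (141,160), where expected. I'll correct and start the insertion.

>>> move_arm(
  increments=[
    {"jaw":-1,"dx":-0.0008,"dy":-0.0013,"dz":0.01,"twist":0},
    {"jaw":-1,"dx":0,"dy":0,"dz":0.015,"twist":0},
    {"jaw":-1,"dx":0,"dy":0,"dz":0.01,"twist":0},
    {"jaw":-1,"dx":0,"dy":0,"dz":0.005,"twist":0},
    {"jaw":-1,"dx":0,"dy":0,"dz":0.003,"twist":0},
    {"jaw":-1,"dx":0,"dy":0,"dz":0.003,"twist":0},
    {"jaw":-1,"dx":0,"dy":0,"dz":0.003,"twist":0},
    {"jaw":-1,"dx":0,"dy":0,"dz":0.003,"twist":0},
  ],
)

```text
t: 10.75
eef_pos: [0.5369, 0.0883, 0.2345]
ee_rot: [-3.142, -0.001, -1.538]
force: [-1.1, -4.8, 3.5]
width: 0.0121
gripper_force: 25.0
```

```bash
python3 - <<'E'
from h import *
st();go(*W[4],.180,YAW)
E
```

```text
t 10.75 pos [0.5369 0.0883 0.2345] rot [-3.1415e+00 -1.2000e-03 -1.5376e+00] F [-1.1 -4.8  3.5] w 0.0121 g 25.0 q [ 0.52  0.19 -0.36  0.   -1.02 -0.49]
now [0.5369 0.0883 0.2345] yaw -1.5376 | d(xyz) at present yaw [0.0001 0.0001 0.0545] after twist [0.0001 0.0001 0.0545] twist 0.0022
```

It's in the bore with a light -y push, so I'll shift slightly to -y and continue.

>>> move_arm(
  increments=[
    {"jaw":-1,"dx":0.0008,"dy":0,"dz":0,"twist":0},
    {"jaw":-1,"dx":0,"dy":0,"dz":0.005,"twist":0},
    {"jaw":-1,"dx":0,"dy":0,"dz":0.008,"twist":0},
    {"jaw":-1,"dx":0,"dy":0,"dz":0.008,"twist":0},
    {"jaw":-1,"dx":0,"dy":0,"dz":0.008,"twist":0},
    {"jaw":-1,"dx":0,"dy":0,"dz":0.008,"twist":0},
    {"jaw":-1,"dx":0,"dy":0,"dz":0.008,"twist":0},
    {"jaw":-1,"dx":0,"dy":0,"dz":0.004,"twist":0},
    {"jaw":-1,"dx":0,"dy":0,"dz":0.002,"twist":0},
    {"jaw":-1,"dx":0,"dy":0,"dz":0,"twist":0},
  ],
)

```text
t: 11.58
eef_pos: [0.5365, 0.0873, 0.1818]
ee_rot: [3.14, -0.002, -1.538]
force: [1.3, -7.1, -2.1]
width: 0.0122
gripper_force: 25.0
```

```bash
python3 - <<'E'
from h import *
st();go(*W[4],.180,YAW)
E
```

```text
t 11.58 pos [0.5365 0.0873 0.1818] rot [ 3.140e+00 -1.500e-03 -1.538e+00] F [ 1.3 -7.1 -2.1] w 0.0122 g 25.0 q [ 0.52  0.25 -0.43  0.   -0.9  -0.49]
now [0.5365 0.0873 0.1818] yaw -1.5380 | d(xyz) at present yaw [-0.0008 -0.0004  0.0018] after twist [-0.0008 -0.0004  0.0018] twist 0.0018
```

>>> move_arm(
  increments=[
    {"jaw":-1,"dx":0.0008,"dy":0,"dz":0.001,"twist":0},
    {"jaw":-1,"dx":0,"dy":0,"dz":0.001,"twist":0},
    {"jaw":-1,"dx":0,"dy":0,"dz":0.001,"twist":0},
    {"jaw":-1,"dx":0,"dy":0,"dz":0,"twist":0},
    {"jaw":-1,"dx":0,"dy":0,"dz":0,"twist":0},
  ],
)

```text
t: 12.0
eef_pos: [0.5367, 0.0868, 0.1811]
ee_rot: [-3.141, -0.001, -1.537]
force: [-6.7, -5.7, 18.1]
width: 0.0124
gripper_force: 25.0
```

>>> move_arm(
  increments=[
    {"jaw":-0.3,"dx":0,"dy":0,"dz":0,"twist":0},
    {"jaw":-0.3,"dx":0,"dy":0,"dz":0,"twist":0},
    {"jaw":-0.3,"dx":0,"dy":0,"dz":-0.005,"twist":0},
    {"jaw":-0.3,"dx":0,"dy":0,"dz":-0.02,"twist":0},
    {"jaw":-0.3,"dx":0,"dy":0,"dz":-0.03,"twist":0},
    {"jaw":-0.3,"dx":0,"dy":0,"dz":-0.03,"twist":0},
    {"jaw":-0.3,"dx":0,"dy":0,"dz":-0.03,"twist":0},
  ],
)

```text
t: 12.58
eef_pos: [0.5369, 0.0877, 0.2961]
ee_rot: [3.141, 0.0, -1.538]
force: [0.8, -0.3, -0.2]
width: 0.0305
gripper_force: 0.0
```

```bash
python3 - <<'E'
from h import *
st()
arm.grab_frame("top");pp("top","stand");pp("top","logger","find_in",9)
for i in range(2):go(.5018,-.2824,.156,YAW);arm.grab_frame("top")
E
```

```text
t 12.58 pos [0.5369 0.0877 0.2961] rot [ 3.1412e+00  3.0000e-04 -1.5376e+00] F [ 0.8 -0.3 -0.2] w 0.0305 g 0.0 q [ 0.52  0.14 -0.27 -0.   -1.16 -0.49]
top stand [(0.72, [0.5071, -0.3488, 0.0025])]
top logger [(0.65, [0.6077, -0.3431, 0.0656]), (0.64, [0.4958, -0.2725, 0.091]), (0.57, [0.5401, -0.1755, 0.0673]), (0.46, [0.5136, -0.3608, 0.0893]), (0.39, [0.6084, -0.2717, 0.0633])]
now [0.5381 0.0883 0.2976] yaw -1.5373 | d(xyz) at present yaw [0.3696 0.0494 0.1404] after twist [0.3697 0.0485 0.1404] twist 0.0024
now [0.5372 0.0879 0.2957] yaw -1.5378 | d(xyz) at present yaw [0.3692 0.0479 0.139 ] after twist [0.3693 0.0471 0.139 ] twist 0.0020
```

>>> move_arm(
  increments=[
    {"jaw":0,"dx":0.037,"dy":0.0048,"dz":0,"twist":0.002},
    {"jaw":0,"dx":0.037,"dy":0.0048,"dz":0,"twist":0},
    {"jaw":0,"dx":0.037,"dy":0.0048,"dz":0,"twist":0},
    {"jaw":0,"dx":0.037,"dy":0.0048,"dz":0,"twist":0},
    {"jaw":0,"dx":0.037,"dy":0.0048,"dz":0,"twist":0},
    {"jaw":0,"dx":0.037,"dy":0.0048,"dz":0,"twist":0},
    {"jaw":0,"dx":0.037,"dy":0.0048,"dz":0,"twist":0},
    {"jaw":0,"dx":0.037,"dy":0.0048,"dz":0,"twist":0},
    {"jaw":0,"dx":0.037,"dy":0.0048,"dz":0,"twist":0},
    {"jaw":0,"dx":0.037,"dy":0.0048,"dz":0,"twist":0},
    {"jaw":0,"dx":0,"dy":0,"dz":0,"twist":0},
    {"jaw":0,"dx":0,"dy":0,"dz":0,"twist":0},
  ],
)

```text
t: 13.83
eef_pos: [0.4995, -0.2856, 0.2929]
ee_rot: [3.138, 0.001, -1.544]
force: [0.1, 0.7, 0.1]
width: 0.0441
gripper_force: 0.0
```

>>> move_arm(
  increments=[
    {"jaw":0,"dx":0,"dy":0,"dz":0,"twist":0},
    {"jaw":0,"dx":0,"dy":0,"dz":0,"twist":0},
    {"jaw":0,"dx":0,"dy":0,"dz":0,"twist":0},
  ],
)

```text
t: 14.08
eef_pos: [0.5007, -0.2829, 0.2948]
ee_rot: [3.141, 0.0, -1.538]
force: [-0.2, 0.0, -0.1]
width: 0.044
gripper_force: 0.0
```

```bash
python3 - <<'E'
from h import *
arm.grab_frame("wrist");pp("wrist","stand");pp("wrist","logger")
go(.5018,-.2824,.156,YAW)
E
```

```text
wrist stand [(0.57, [0.5132, -0.3477, 0.003])]
wrist logger [(0.88, [0.6094, -0.2732, -0.001]), (0.85, [0.5181, -0.3718, 0.013]), (0.84, [0.5042, -0.2811, 0.0129]), (0.67, [0.6105, -0.349, -0.0003]), (0.64, [0.5209, -0.4171, 0.0127]), (0.56, [0.3973, -0.2647, 0.0033]), (0.46, [0.5407, -0.1831, -0.0034])]
now [ 0.5008 -0.2831  0.2953] yaw -1.5382 | d(xyz) at present yaw [-0.0007 -0.001   0.1393] after twist [-0.0007 -0.001   0.1393] twist 0.0016
```

Stand is unmoved; grip.

>>> move_arm(
  increments=[
    {"jaw":0,"dx":-0.0007,"dy":-0.001,"dz":0.025,"twist":0},
    {"jaw":0,"dx":0,"dy":0,"dz":0.03,"twist":0},
    {"jaw":0,"dx":0,"dy":0,"dz":0.03,"twist":0},
    {"jaw":0,"dx":0,"dy":0,"dz":0.028,"twist":0},
    {"jaw":0,"dx":0,"dy":0,"dz":0.016,"twist":0},
    {"jaw":0,"dx":0,"dy":0,"dz":0.01,"twist":0},
    {"jaw":-1,"dx":0,"dy":0,"dz":0,"twist":0},
    {"jaw":-1,"dx":0,"dy":0,"dz":0,"twist":0},
    {"jaw":-1,"dx":0,"dy":0,"dz":0,"twist":0},
    {"jaw":-1,"dx":0,"dy":0,"dz":0,"twist":0},
    {"jaw":-1,"dx":0,"dy":0,"dz":0,"twist":0},
    {"jaw":-1,"dx":0,"dy":0,"dz":0,"twist":0},
  ],
)

```text
t: 15.23
eef_pos: [0.5021, -0.2834, 0.1574]
ee_rot: [-3.139, -0.001, -1.54]
force: [0.2, 0.4, 5.2]
width: 0.015
gripper_force: 25.0
```

```bash
python3 - <<'E'
from h import *
st();w=W[3]-[0,.001];go(*w,.286,YAW)
E
```

```text
t 15.23 pos [ 0.5021 -0.2834  0.1574] rot [-3.1394e+00 -6.0000e-04 -1.5396e+00] F [0.2 0.4 5.2] w 0.0150 g 25.0 q [-0.17  0.32 -0.38  0.   -0.86  0.21]
now [ 0.5021 -0.2834  0.1574] yaw -1.5396 | d(xyz) at present yaw [-0.3252 -0.0465 -0.1287] after twist [-0.3252 -0.0465 -0.1287] twist 0.0002
```

>>> move_arm(
  increments=[
    {"jaw":-1,"dx":0,"dy":0,"dz":-0.01,"twist":0},
    {"jaw":-1,"dx":0,"dy":0,"dz":-0.02,"twist":0},
    {"jaw":-1,"dx":0,"dy":0,"dz":-0.03,"twist":0},
    {"jaw":-1,"dx":0,"dy":0,"dz":-0.03,"twist":0},
    {"jaw":-1,"dx":0,"dy":0,"dz":-0.03,"twist":0},
    {"jaw":-1,"dx":0,"dy":0,"dz":-0.01,"twist":0},
  ],
)

```text
t: 15.73
eef_pos: [0.5027, -0.284, 0.292]
ee_rot: [-3.135, -0.003, -1.539]
force: [0.4, 0.1, 0.8]
width: 0.015
gripper_force: 25.0
```

>>> move_arm(
  increments=[
    {"jaw":-1,"dx":-0.0325,"dy":-0.0047,"dz":0,"twist":0},
    {"jaw":-1,"dx":-0.0325,"dy":-0.0047,"dz":0,"twist":0},
    {"jaw":-1,"dx":-0.0325,"dy":-0.0047,"dz":0,"twist":0},
    {"jaw":-1,"dx":-0.0325,"dy":-0.0047,"dz":0,"twist":0},
    {"jaw":-1,"dx":-0.0325,"dy":-0.0047,"dz":0,"twist":0},
    {"jaw":-1,"dx":-0.0325,"dy":-0.0047,"dz":0,"twist":0},
    {"jaw":-1,"dx":-0.0325,"dy":-0.0047,"dz":0,"twist":0},
    {"jaw":-1,"dx":-0.0325,"dy":-0.0047,"dz":0,"twist":0},
    {"jaw":-1,"dx":-0.0325,"dy":-0.0047,"dz":0,"twist":0},
    {"jaw":-1,"dx":-0.0325,"dy":-0.0047,"dz":0,"twist":0},
    {"jaw":-1,"dx":0,"dy":0,"dz":0,"twist":0},
    {"jaw":-1,"dx":0,"dy":0,"dz":0,"twist":0},
  ],
)

```text
t: 16.73
eef_pos: [0.5383, 0.0445, 0.2865]
ee_rot: [3.142, 0.0, -1.537]
force: [0.8, 0.0, -0.9]
width: 0.0154
gripper_force: 25.0
```

>>> move_arm(
  increments=[
    {"jaw":-1,"dx":0,"dy":0,"dz":0,"twist":0},
    {"jaw":-1,"dx":0,"dy":0,"dz":0,"twist":0},
    {"jaw":-1,"dx":0,"dy":0,"dz":0,"twist":0},
    {"jaw":-1,"dx":0,"dy":0,"dz":0,"twist":0},
  ],
)

```text
t: 17.07
eef_pos: [0.5383, 0.0421, 0.2863]
ee_rot: [-3.142, 0.0, -1.541]
force: [-0.5, 0.2, -1.7]
width: 0.0154
gripper_force: 25.0
```

```bash
python3 - <<'E'
from h import *
st();w=W[3]-[0,.001];go(*w,.181,YAW)
E
```

```text
t 17.07 pos [0.5383 0.0421 0.2863] rot [-3.1415  0.     -1.5412] F [-0.5  0.2 -1.7] w 0.0154 g 25.0 q [ 0.44  0.14 -0.3   0.   -1.13 -0.41]
now [0.5383 0.0421 0.2863] yaw -1.5412 | d(xyz) at present yaw [-0.001   0.      0.1053] after twist [-0.001   0.      0.1053] twist -0.0014
```

>>> move_arm(
  increments=[
    {"jaw":-1,"dx":-0.001,"dy":0,"dz":0.01,"twist":0},
    {"jaw":-1,"dx":0,"dy":0,"dz":0.015,"twist":0},
    {"jaw":-1,"dx":0,"dy":0,"dz":0.01,"twist":0},
    {"jaw":-1,"dx":0,"dy":0,"dz":0.005,"twist":0},
    {"jaw":-1,"dx":0,"dy":0,"dz":0.003,"twist":0},
    {"jaw":-1,"dx":0,"dy":0,"dz":0.003,"twist":0},
    {"jaw":-1,"dx":0,"dy":0,"dz":0.003,"twist":0},
    {"jaw":-1,"dx":0,"dy":0,"dz":0.003,"twist":0},
    {"jaw":-1,"dx":0,"dy":0,"dz":0,"twist":0},
  ],
)

```text
t: 17.82
eef_pos: [0.538, 0.0434, 0.2336]
ee_rot: [3.14, -0.001, -1.54]
force: [0.7, -4.0, -2.6]
width: 0.0154
gripper_force: 25.0
```

>>> move_arm(
  increments=[
    {"jaw":-1,"dx":0.001,"dy":0,"dz":0,"twist":0},
    {"jaw":-1,"dx":0,"dy":0,"dz":0.005,"twist":0},
    {"jaw":-1,"dx":0,"dy":0,"dz":0.008,"twist":0},
    {"jaw":-1,"dx":0,"dy":0,"dz":0.008,"twist":0},
    {"jaw":-1,"dx":0,"dy":0,"dz":0.008,"twist":0},
    {"jaw":-1,"dx":0,"dy":0,"dz":0.008,"twist":0},
    {"jaw":-1,"dx":0,"dy":0,"dz":0.008,"twist":0},
    {"jaw":-1,"dx":0,"dy":0,"dz":0.004,"twist":0},
    {"jaw":-1,"dx":0,"dy":0,"dz":0.002,"twist":0},
    {"jaw":-1,"dx":0.0004,"dy":0,"dz":0.001,"twist":0},
    {"jaw":-1,"dx":0,"dy":0,"dz":0.001,"twist":0},
    {"jaw":-1,"dx":0,"dy":0,"dz":0,"twist":0},
  ],
)

```text
t: 18.82
eef_pos: [0.5381, 0.0417, 0.1816]
ee_rot: [3.141, -0.002, -1.539]
force: [-4.0, -8.3, 11.2]
width: 0.0153
gripper_force: 25.0
```

>>> move_arm(
  increments=[
    {"jaw":-1,"dx":0.0006,"dy":0,"dz":0.001,"twist":0},
    {"jaw":-1,"dx":0,"dy":0,"dz":0.001,"twist":0},
    {"jaw":-1,"dx":0,"dy":0,"dz":0,"twist":0},
    {"jaw":-1,"dx":0,"dy":0,"dz":0,"twist":0},
  ],
)

```text
t: 19.15
eef_pos: [0.5382, 0.0413, 0.1814]
ee_rot: [-3.141, -0.001, -1.539]
force: [-10.5, -5.3, 26.6]
width: 0.0157
gripper_force: 25.1
```

>>> move_arm(
  increments=[
    {"jaw":-0.3,"dx":0,"dy":0,"dz":0,"twist":0},
    {"jaw":-0.3,"dx":0,"dy":0,"dz":0,"twist":0},
    {"jaw":-0.3,"dx":0,"dy":0,"dz":-0.005,"twist":0},
    {"jaw":-0.3,"dx":0,"dy":0,"dz":-0.02,"twist":0},
    {"jaw":-0.3,"dx":0,"dy":0,"dz":-0.03,"twist":0},
    {"jaw":-0.3,"dx":0,"dy":0,"dz":-0.03,"twist":0},
    {"jaw":-0.3,"dx":0,"dy":0,"dz":-0.03,"twist":0},
    {"jaw":-0.3,"dx":0,"dy":0,"dz":0,"twist":0},
    {"jaw":-0.3,"dx":0,"dy":0,"dz":0,"twist":0},
  ],
)

```text
t: 19.9
eef_pos: [0.5394, 0.0428, 0.2959]
ee_rot: [-3.137, 0.002, -1.54]
force: [-0.7, 0.1, -1.1]
width: 0.0307
gripper_force: 0.0
```

```bash
python3 - <<'E'
from h import *
st()
arm.grab_frame("top");pp("top","stand")
go(.519,-.4193,.156,YAW)
E
```

```text
t 19.90 pos [0.5394 0.0428 0.2959] rot [-3.1374e+00  2.1000e-03 -1.5395e+00] F [-0.7  0.1 -1.1] w 0.0307 g 0.0 q [ 0.44  0.13 -0.28 -0.   -1.15 -0.41]
top stand [(0.58, [0.5073, -0.3494, -0.0002]), (0.43, [0.5401, -0.0462, 0.1]), (0.37, [0.5791, 0.1398, 0.106])]
now [0.5381 0.0423 0.2934] yaw -1.5398 | d(xyz) at present yaw [0.4608 0.0333 0.1372] after twist [0.4608 0.0334 0.1372] twist -0.0001
```

>>> move_arm(
  increments=[
    {"jaw":0,"dx":0.0384,"dy":0.0028,"dz":0,"twist":0},
    {"jaw":0,"dx":0.0384,"dy":0.0028,"dz":0,"twist":0},
    {"jaw":0,"dx":0.0384,"dy":0.0028,"dz":0,"twist":0},
    {"jaw":0,"dx":0.0384,"dy":0.0028,"dz":0,"twist":0},
    {"jaw":0,"dx":0.0384,"dy":0.0028,"dz":0,"twist":0},
    {"jaw":0,"dx":0.0384,"dy":0.0028,"dz":0,"twist":0},
    {"jaw":0,"dx":0.0384,"dy":0.0028,"dz":0,"twist":0},
    {"jaw":0,"dx":0.0384,"dy":0.0028,"dz":0,"twist":0},
    {"jaw":0,"dx":0.0384,"dy":0.0028,"dz":0,"twist":0},
    {"jaw":0,"dx":0.0384,"dy":0.0028,"dz":0,"twist":0},
    {"jaw":0,"dx":0.0384,"dy":0.0028,"dz":0,"twist":0},
    {"jaw":0,"dx":0.0384,"dy":0.0028,"dz":0,"twist":0},
  ],
)

```text
t: 21.0
eef_pos: [0.5185, -0.4212, 0.2921]
ee_rot: [3.139, 0.001, -1.54]
force: [1.9, 0.1, 0.5]
width: 0.0441
gripper_force: 0.0
```

>>> move_arm(
  increments=[
    {"jaw":0,"dx":0,"dy":0,"dz":0,"twist":0},
    {"jaw":0,"dx":0,"dy":0,"dz":0,"twist":0},
    {"jaw":0,"dx":0,"dy":0,"dz":0,"twist":0},
    {"jaw":0,"dx":0,"dy":0,"dz":0,"twist":0},
  ],
)

```text
t: 21.33
eef_pos: [0.5192, -0.4187, 0.2933]
ee_rot: [3.141, 0.001, -1.539]
force: [-1.8, 0.8, 0.3]
width: 0.044
gripper_force: 0.0
```

```bash
python3 - <<'E'
from h import *
arm.grab_frame("wrist");pp("wrist","logger")
go(.519,-.4193,.156,YAW)
E
```

```text
wrist logger [(0.91, [0.518, -0.3703, 0.0149]), (0.85, [0.6128, -0.3483, -0.0004]), (0.59, [0.5183, -0.4151, 0.0149]), (0.43, [0.5439, -0.1835, -0.0033])]
now [ 0.5194 -0.4184  0.2941] yaw -1.5382 | d(xyz) at present yaw [0.0009 0.0005 0.1381] after twist [0.0009 0.0005 0.1381] twist 0.0016
```

The insertions showed the heads sit about 2.5 mm further +y than my pixel estimate, and the network agrees, so I'll correct the pick.

>>> move_arm(
  increments=[
    {"jaw":0,"dx":-0.0016,"dy":0.0003,"dz":0.025,"twist":0},
    {"jaw":0,"dx":0,"dy":0,"dz":0.03,"twist":0},
    {"jaw":0,"dx":0,"dy":0,"dz":0.03,"twist":0},
    {"jaw":0,"dx":0,"dy":0,"dz":0.028,"twist":0},
    {"jaw":0,"dx":0,"dy":0,"dz":0.015,"twist":0},
    {"jaw":0,"dx":0,"dy":0,"dz":0.01,"twist":0},
    {"jaw":-1,"dx":0,"dy":0,"dz":0,"twist":0},
    {"jaw":-1,"dx":0,"dy":0,"dz":0,"twist":0},
    {"jaw":-1,"dx":0,"dy":0,"dz":0,"twist":0},
    {"jaw":-1,"dx":0,"dy":0,"dz":0,"twist":0},
    {"jaw":-1,"dx":0,"dy":0,"dz":0,"twist":0},
    {"jaw":-1,"dx":0,"dy":0,"dz":0,"twist":0},
  ],
)

```text
t: 22.43
eef_pos: [0.5192, -0.4182, 0.1573]
ee_rot: [-3.14, -0.001, -1.54]
force: [0.4, 0.4, 4.5]
width: 0.0122
gripper_force: 25.0
```

```bash
python3 - <<'E'
from h import *
st();go(*W[2],.286,YAW)
E
```

```text
t 22.43 pos [ 0.5192 -0.4182  0.1573] rot [-3.1398e+00 -9.0000e-04 -1.5397e+00] F [0.4 0.4 4.5] w 0.0122 g 25.0 q [-0.39  0.45 -0.17  0.   -0.94  0.42]
now [ 0.5192 -0.4182  0.1573] yaw -1.5397 | d(xyz) at present yaw [-0.4174 -0.0336 -0.129 ] after twist [-0.4174 -0.0335 -0.129 ] twist 0.0001
```

>>> move_arm(
  increments=[
    {"jaw":-1,"dx":0,"dy":0,"dz":-0.01,"twist":0},
    {"jaw":-1,"dx":0,"dy":0,"dz":-0.02,"twist":0},
    {"jaw":-1,"dx":0,"dy":0,"dz":-0.03,"twist":0},
    {"jaw":-1,"dx":0,"dy":0,"dz":-0.03,"twist":0},
    {"jaw":-1,"dx":0,"dy":0,"dz":-0.03,"twist":0},
    {"jaw":-1,"dx":0,"dy":0,"dz":-0.01,"twist":0},
  ],
)

```text
t: 22.93
eef_pos: [0.5197, -0.4191, 0.2926]
ee_rot: [-3.136, -0.004, -1.539]
force: [1.4, -0.2, -0.1]
width: 0.0123
gripper_force: 25.0
```

>>> move_arm(
  increments=[
    {"jaw":-1,"dx":-0.0347,"dy":-0.0028,"dz":0,"twist":0},
    {"jaw":-1,"dx":-0.0347,"dy":-0.0028,"dz":0,"twist":0},
    {"jaw":-1,"dx":-0.0347,"dy":-0.0028,"dz":0,"twist":0},
    {"jaw":-1,"dx":-0.0347,"dy":-0.0028,"dz":0,"twist":0},
    {"jaw":-1,"dx":-0.0347,"dy":-0.0028,"dz":0,"twist":0},
    {"jaw":-1,"dx":-0.0347,"dy":-0.0028,"dz":0,"twist":0},
    {"jaw":-1,"dx":-0.0347,"dy":-0.0028,"dz":0,"twist":0},
    {"jaw":-1,"dx":-0.0347,"dy":-0.0028,"dz":0,"twist":0},
    {"jaw":-1,"dx":-0.0347,"dy":-0.0028,"dz":0,"twist":0},
    {"jaw":-1,"dx":-0.0347,"dy":-0.0028,"dz":0,"twist":0},
    {"jaw":-1,"dx":-0.0347,"dy":-0.0028,"dz":0,"twist":0},
    {"jaw":-1,"dx":-0.0347,"dy":-0.0028,"dz":0,"twist":0},
  ],
)

```text
t: 23.93
eef_pos: [0.539, 0.0008, 0.287]
ee_rot: [-3.141, 0.0, -1.54]
force: [0.6, -0.3, -1.3]
width: 0.0127
gripper_force: 25.0
```

>>> move_arm(
  increments=[
    {"jaw":-1,"dx":0,"dy":0,"dz":0,"twist":0},
    {"jaw":-1,"dx":0,"dy":0,"dz":0,"twist":0},
    {"jaw":-1,"dx":0,"dy":0,"dz":0,"twist":0},
    {"jaw":-1,"dx":0,"dy":0,"dz":0,"twist":0},
    {"jaw":-1,"dx":0,"dy":0,"dz":0,"twist":0},
    {"jaw":-1,"dx":0,"dy":0,"dz":0,"twist":0},
  ],
)

```text
t: 24.43
eef_pos: [0.5393, -0.0018, 0.2862]
ee_rot: [3.142, -0.0, -1.541]
force: [0.0, -0.1, -0.3]
width: 0.0123
gripper_force: 25.0
```

```bash
python3 - <<'E'
from h import *
st();go(*W[2],.181,YAW)
E
```

```text
t 24.43 pos [ 0.5393 -0.0018  0.2862] rot [ 3.1416 -0.     -1.5413] F [ 0.  -0.1 -0.3] w 0.0123 g 25.0 q [ 0.36  0.14 -0.3  -0.   -1.13 -0.33]
now [ 0.5393 -0.0018  0.2862] yaw -1.5413 | d(xyz) at present yaw [-0.0019 -0.0003  0.1052] after twist [-0.0019 -0.0003  0.1052] twist -0.0015
```

>>> move_arm(
  increments=[
    {"jaw":-1,"dx":-0.0007,"dy":-0.0002,"dz":0.01,"twist":0},
    {"jaw":-1,"dx":0,"dy":0,"dz":0.015,"twist":0},
    {"jaw":-1,"dx":0,"dy":0,"dz":0.01,"twist":0},
    {"jaw":-1,"dx":0,"dy":0,"dz":0.005,"twist":0},
    {"jaw":-1,"dx":0,"dy":0,"dz":0.003,"twist":0},
    {"jaw":-1,"dx":0,"dy":0,"dz":0.003,"twist":0},
    {"jaw":-1,"dx":0,"dy":0,"dz":0.003,"twist":0},
    {"jaw":-1,"dx":0,"dy":0,"dz":0.003,"twist":0},
    {"jaw":-1,"dx":0,"dy":0,"dz":0,"twist":0},
  ],
)

```text
t: 25.18
eef_pos: [0.5392, -0.0004, 0.2337]
ee_rot: [3.141, -0.0, -1.54]
force: [-0.2, -3.2, -1.3]
width: 0.0123
gripper_force: 25.0
```

>>> move_arm(
  increments=[
    {"jaw":-1,"dx":0.001,"dy":0,"dz":0,"twist":0},
    {"jaw":-1,"dx":0,"dy":0,"dz":0.005,"twist":0},
    {"jaw":-1,"dx":0,"dy":0,"dz":0.008,"twist":0},
    {"jaw":-1,"dx":0,"dy":0,"dz":0.008,"twist":0},
    {"jaw":-1,"dx":0,"dy":0,"dz":0.008,"twist":0},
    {"jaw":-1,"dx":0,"dy":0,"dz":0.008,"twist":0},
    {"jaw":-1,"dx":0,"dy":0,"dz":0.008,"twist":0},
    {"jaw":-1,"dx":0.0005,"dy":0,"dz":0.004,"twist":0},
    {"jaw":-1,"dx":0,"dy":0,"dz":0.002,"twist":0},
    {"jaw":-1,"dx":0,"dy":0,"dz":0.002,"twist":0},
    {"jaw":-1,"dx":0,"dy":0,"dz":0.002,"twist":0},
    {"jaw":-1,"dx":0,"dy":0,"dz":0,"twist":0},
  ],
)

```text
t: 26.18
eef_pos: [0.5397, -0.0017, 0.1812]
ee_rot: [-3.141, -0.0, -1.539]
force: [-8.8, -2.1, 17.9]
width: 0.0124
gripper_force: 25.0
```

>>> move_arm(
  increments=[
    {"jaw":-0.3,"dx":0,"dy":0,"dz":0,"twist":0},
    {"jaw":-0.3,"dx":0,"dy":0,"dz":0,"twist":0},
    {"jaw":-0.3,"dx":0,"dy":0,"dz":-0.005,"twist":0},
    {"jaw":-0.3,"dx":0,"dy":0,"dz":-0.02,"twist":0},
    {"jaw":-0.3,"dx":0,"dy":0,"dz":-0.03,"twist":0},
    {"jaw":-0.3,"dx":0,"dy":0,"dz":-0.03,"twist":0},
    {"jaw":-0.3,"dx":0,"dy":0,"dz":-0.03,"twist":0},
    {"jaw":-0.3,"dx":0,"dy":0,"dz":0,"twist":0},
    {"jaw":-0.3,"dx":0,"dy":0,"dz":0,"twist":0},
  ],
)

```text
t: 26.93
eef_pos: [0.5407, -0.001, 0.2964]
ee_rot: [-3.137, 0.002, -1.54]
force: [-0.9, 0.1, -0.9]
width: 0.0304
gripper_force: 0.0
```

```bash
python3 - <<'E'
from h import *
arm.grab_frame("top");pp("top","stand")
st();go(.5133,-.3715,.156,YAW)
E
```

```text
top stand [(0.96, [0.5087, -0.3477, -0.0009])]
t 27.03 pos [ 0.5395 -0.0014  0.2937] rot [ 3.1414e+00  5.0000e-04 -1.5399e+00] F [-0.5 -0.7  0.2] w 0.0306 g 0.0 q [ 0.36  0.13 -0.28 -0.   -1.15 -0.33]
now [ 0.5395 -0.0014  0.2937] yaw -1.5399 | d(xyz) at present yaw [0.3692 0.0375 0.1376] after twist [0.3692 0.0376 0.1376] twist -0.0001
```

>>> move_arm(
  increments=[
    {"jaw":0,"dx":0.037,"dy":0.0038,"dz":0,"twist":0},
    {"jaw":0,"dx":0.037,"dy":0.0038,"dz":0,"twist":0},
    {"jaw":0,"dx":0.037,"dy":0.0038,"dz":0,"twist":0},
    {"jaw":0,"dx":0.037,"dy":0.0038,"dz":0,"twist":0},
    {"jaw":0,"dx":0.037,"dy":0.0038,"dz":0,"twist":0},
    {"jaw":0,"dx":0.037,"dy":0.0038,"dz":0,"twist":0},
    {"jaw":0,"dx":0.037,"dy":0.0038,"dz":0,"twist":0},
    {"jaw":0,"dx":0.037,"dy":0.0038,"dz":0,"twist":0},
    {"jaw":0,"dx":0.037,"dy":0.0038,"dz":0,"twist":0},
    {"jaw":0,"dx":0.036,"dy":0.0034,"dz":0,"twist":0},
    {"jaw":0,"dx":0,"dy":0,"dz":0,"twist":0},
    {"jaw":0,"dx":0,"dy":0,"dz":0,"twist":0},
  ],
)

```text
t: 28.03
eef_pos: [0.5125, -0.3732, 0.2917]
ee_rot: [3.138, 0.002, -1.543]
force: [-0.7, 0.1, 1.2]
width: 0.0438
gripper_force: 0.0
```

>>> move_arm(
  increments=[
    {"jaw":0,"dx":0,"dy":0,"dz":0,"twist":0},
    {"jaw":0,"dx":0,"dy":0,"dz":0,"twist":0},
    {"jaw":0,"dx":0,"dy":0,"dz":0,"twist":0},
    {"jaw":0,"dx":0,"dy":0,"dz":0,"twist":0},
    {"jaw":0,"dx":0,"dy":0,"dz":0,"twist":0},
  ],
)

```text
t: 28.45
eef_pos: [0.5138, -0.3707, 0.2945]
ee_rot: [-3.141, -0.0, -1.538]
force: [-0.1, -0.4, -0.0]
width: 0.044
gripper_force: 0.0
```

```bash
python3 - <<'E'
from h import *
arm.grab_frame("wrist");pp("wrist","logger");pp("wrist","stand")
st();go(.5133,-.3715,.156,YAW)
E
```

```text
wrist logger [(0.89, [0.6129, -0.3482, -0.0016]), (0.58, [0.5165, -0.3723, 0.0132]), (0.39, [0.6114, -0.2723, -0.0016])]
wrist stand [(0.7, [0.5081, -0.3478, 0.0026])]
t 28.60 pos [ 0.5137 -0.3711  0.2944] rot [-3.1412e+00 -1.0000e-04 -1.5391e+00] F [0.  0.4 0.4] w 0.0439 g 0.0 q [-0.32  0.29 -0.08 -0.   -1.2   0.35]
now [ 0.5137 -0.3711  0.2944] yaw -1.5391 | d(xyz) at present yaw [0.0003 0.0004 0.1384] after twist [0.0003 0.0004 0.1384] twist 0.0007
```

>>> move_arm(
  increments=[
    {"jaw":0,"dx":0,"dy":0,"dz":0.025,"twist":0},
    {"jaw":0,"dx":0,"dy":0,"dz":0.03,"twist":0},
    {"jaw":0,"dx":0,"dy":0,"dz":0.03,"twist":0},
    {"jaw":0,"dx":0,"dy":0,"dz":0.028,"twist":0},
    {"jaw":0,"dx":0,"dy":0,"dz":0.015,"twist":0},
    {"jaw":0,"dx":0,"dy":0,"dz":0.01,"twist":0},
    {"jaw":-1,"dx":0,"dy":0,"dz":0,"twist":0},
    {"jaw":-1,"dx":0,"dy":0,"dz":0,"twist":0},
    {"jaw":-1,"dx":0,"dy":0,"dz":0,"twist":0},
    {"jaw":-1,"dx":0,"dy":0,"dz":0,"twist":0},
    {"jaw":-1,"dx":0,"dy":0,"dz":0,"twist":0},
    {"jaw":-1,"dx":0,"dy":0,"dz":0,"twist":0},
  ],
)

```text
t: 29.6
eef_pos: [0.514, -0.3718, 0.1575]
ee_rot: [-3.14, -0.001, -1.54]
force: [-0.5, 1.1, 3.4]
width: 0.0154
gripper_force: 25.0
```

```bash
python3 - <<'E'
from h import *
st();w=W[1]-[0,.002];go(*w,.286,YAW)
E
```

```text
t 29.60 pos [ 0.514  -0.3718  0.1575] rot [-3.1397e+00 -1.0000e-03 -1.5396e+00] F [-0.5  1.1  3.4] w 0.0154 g 25.0 q [-0.32  0.4  -0.25  0.   -0.91  0.35]
now [ 0.514  -0.3718  0.1575] yaw -1.5396 | d(xyz) at present yaw [-0.3248 -0.0373 -0.1287] after twist [-0.3248 -0.0373 -0.1287] twist 0.0002
```

>>> move_arm(
  increments=[
    {"jaw":-1,"dx":0,"dy":0,"dz":-0.01,"twist":0},
    {"jaw":-1,"dx":0,"dy":0,"dz":-0.02,"twist":0},
    {"jaw":-1,"dx":0,"dy":0,"dz":-0.03,"twist":0},
    {"jaw":-1,"dx":0,"dy":0,"dz":-0.03,"twist":0},
    {"jaw":-1,"dx":0,"dy":0,"dz":-0.03,"twist":0},
    {"jaw":-1,"dx":0,"dy":0,"dz":-0.01,"twist":0},
  ],
)

```text
t: 30.1
eef_pos: [0.5146, -0.3725, 0.2924]
ee_rot: [-3.136, -0.004, -1.539]
force: [1.5, -0.4, 0.1]
width: 0.0156
gripper_force: 25.0
```

>>> move_arm(
  increments=[
    {"jaw":-1,"dx":-0.0325,"dy":-0.0037,"dz":0,"twist":0},
    {"jaw":-1,"dx":-0.0325,"dy":-0.0037,"dz":0,"twist":0},
    {"jaw":-1,"dx":-0.0325,"dy":-0.0037,"dz":0,"twist":0},
    {"jaw":-1,"dx":-0.0325,"dy":-0.0037,"dz":0,"twist":0},
    {"jaw":-1,"dx":-0.0325,"dy":-0.0037,"dz":0,"twist":0},
    {"jaw":-1,"dx":-0.0325,"dy":-0.0037,"dz":0,"twist":0},
    {"jaw":-1,"dx":-0.0325,"dy":-0.0037,"dz":0,"twist":0},
    {"jaw":-1,"dx":-0.0325,"dy":-0.0037,"dz":0,"twist":0},
    {"jaw":-1,"dx":-0.0325,"dy":-0.0037,"dz":0,"twist":0},
    {"jaw":-1,"dx":-0.0325,"dy":-0.0037,"dz":0,"twist":0},
    {"jaw":-1,"dx":0,"dy":0,"dz":0,"twist":0},
    {"jaw":-1,"dx":0,"dy":0,"dz":0,"twist":0},
  ],
)

```text
t: 31.1
eef_pos: [0.5404, -0.044, 0.2868]
ee_rot: [-3.141, 0.0, -1.537]
force: [0.4, -0.1, -0.8]
width: 0.0153
gripper_force: 25.0
```

>>> move_arm(
  increments=[
    {"jaw":-1,"dx":0,"dy":0,"dz":0,"twist":0},
    {"jaw":-1,"dx":0,"dy":0,"dz":0,"twist":0},
    {"jaw":-1,"dx":0,"dy":0,"dz":0,"twist":0},
    {"jaw":-1,"dx":0,"dy":0,"dz":0,"twist":0},
    {"jaw":-1,"dx":0,"dy":0,"dz":0,"twist":0},
  ],
)

```text
t: 31.52
eef_pos: [0.5403, -0.0464, 0.2861]
ee_rot: [3.141, 0.0, -1.541]
force: [0.1, -0.4, -0.5]
width: 0.0155
gripper_force: 25.0
```

```bash
python3 - <<'E'
from h import *
st();w=W[1]-[0,.002];go(*w,.181,YAW)
E
```

```text
t 31.52 pos [ 0.5403 -0.0464  0.2861] rot [ 3.1415  0.     -1.5411] F [ 0.1 -0.4 -0.5] w 0.0155 g 25.0 q [ 0.28  0.15 -0.29 -0.   -1.14 -0.25]
now [ 0.5403 -0.0464  0.2861] yaw -1.5411 | d(xyz) at present yaw [-0.0005 -0.0007  0.1051] after twist [-0.0005 -0.0007  0.1051] twist -0.0013
```

>>> move_arm(
  increments=[
    {"jaw":-1,"dx":0,"dy":-0.0006,"dz":0.01,"twist":0},
    {"jaw":-1,"dx":0,"dy":0,"dz":0.015,"twist":0},
    {"jaw":-1,"dx":0,"dy":0,"dz":0.01,"twist":0},
    {"jaw":-1,"dx":0,"dy":0,"dz":0.005,"twist":0},
    {"jaw":-1,"dx":0,"dy":0,"dz":0.003,"twist":0},
    {"jaw":-1,"dx":0,"dy":0,"dz":0.003,"twist":0},
    {"jaw":-1,"dx":0,"dy":0,"dz":0.003,"twist":0},
    {"jaw":-1,"dx":0,"dy":0,"dz":0.003,"twist":0},
    {"jaw":-1,"dx":0,"dy":0,"dz":0,"twist":0},
  ],
)

```text
t: 32.27
eef_pos: [0.5409, -0.0455, 0.2338]
ee_rot: [3.141, 0.0, -1.54]
force: [-0.9, -0.2, -0.5]
width: 0.0156
gripper_force: 25.0
```

Clean; push home and release.

>>> move_arm(
  increments=[
    {"jaw":-1,"dx":0,"dy":0,"dz":0.005,"twist":0},
    {"jaw":-1,"dx":0,"dy":0,"dz":0.008,"twist":0},
    {"jaw":-1,"dx":0,"dy":0,"dz":0.008,"twist":0},
    {"jaw":-1,"dx":0,"dy":0,"dz":0.008,"twist":0},
    {"jaw":-1,"dx":0,"dy":0,"dz":0.008,"twist":0},
    {"jaw":-1,"dx":0,"dy":0,"dz":0.008,"twist":0},
    {"jaw":-1,"dx":0,"dy":0,"dz":0.004,"twist":0},
    {"jaw":-1,"dx":0,"dy":0,"dz":0.002,"twist":0},
    {"jaw":-1,"dx":0,"dy":0,"dz":0.002,"twist":0},
    {"jaw":-1,"dx":0,"dy":0,"dz":0.002,"twist":0},
    {"jaw":-1,"dx":0,"dy":0,"dz":0,"twist":0},
    {"jaw":-1,"dx":0,"dy":0,"dz":0,"twist":0},
  ],
)

```text
t: 33.27
eef_pos: [0.541, -0.0456, 0.1814]
ee_rot: [-3.141, -0.0, -1.539]
force: [-9.3, 2.2, 17.6]
width: 0.0152
gripper_force: 25.0
```

>>> move_arm(
  increments=[
    {"jaw":-0.3,"dx":0,"dy":0,"dz":0,"twist":0},
    {"jaw":-0.3,"dx":0,"dy":0,"dz":0,"twist":0},
    {"jaw":-0.3,"dx":0,"dy":0,"dz":-0.005,"twist":0},
    {"jaw":-0.3,"dx":0,"dy":0,"dz":-0.02,"twist":0},
    {"jaw":-0.3,"dx":0,"dy":0,"dz":-0.03,"twist":0},
    {"jaw":-0.3,"dx":0,"dy":0,"dz":-0.03,"twist":0},
    {"jaw":-0.3,"dx":0,"dy":0,"dz":-0.03,"twist":0},
  ],
)

```text
t: 33.85
eef_pos: [0.5409, -0.0456, 0.2956]
ee_rot: [3.141, -0.0, -1.54]
force: [0.8, 0.8, -0.1]
width: 0.0312
gripper_force: 0.0
```

>>> move_arm(
  increments=[
    {"jaw":-0.3,"dx":-0.036,"dy":0,"dz":0,"twist":0},
    {"jaw":-0.3,"dx":-0.036,"dy":0,"dz":0,"twist":0},
    {"jaw":-0.3,"dx":-0.036,"dy":0,"dz":0,"twist":0},
    {"jaw":-0.3,"dx":-0.036,"dy":0,"dz":0,"twist":0},
    {"jaw":-0.3,"dx":-0.036,"dy":0,"dz":0,"twist":0},
    {"jaw":-0.3,"dx":-0.036,"dy":0,"dz":0,"twist":0},
    {"jaw":-0.3,"dx":-0.036,"dy":0,"dz":0,"twist":0},
    {"jaw":-0.3,"dx":0,"dy":0,"dz":0,"twist":0},
    {"jaw":-0.3,"dx":0,"dy":0,"dz":0,"twist":0},
    {"jaw":-0.3,"dx":0,"dy":0,"dz":0,"twist":0},
  ],
)

```text
t: 34.68
eef_pos: [0.5331, 0.2065, 0.2941]
ee_rot: [3.141, -0.0, -1.539]
force: [0.2, 0.3, -0.1]
width: 0.0306
gripper_force: 0.0
```

```bash
python3 - <<'E'
from h import *
st()
im=arm.grab_frame("wrist");cv2.imwrite("pics/w5.png",cv2.resize(im[0:290,150:500],None,fx=2,fy=2))
for n in ["slot","logger","well_1"]:pp("wrist",n)
arm.grab_frame("top");pp("top","holder");pp("top","driver")
E
```

```text
t 34.68 pos [0.5331 0.2065 0.2941] rot [ 3.1412e+00 -3.0000e-04 -1.5390e+00] F [ 0.2  0.3 -0.1] w 0.0306 g 0.0 q [ 0.71  0.19 -0.22  0.   -1.17 -0.68]
wrist slot [(0.69, [0.5821, 0.1411, 0.108])]
wrist logger [(0.77, [0.5372, 0.0461, 0.0331]), (0.75, [0.5364, 0.0912, 0.0369])]
wrist well_1 [(0.87, [0.5343, 0.0463, 0.1027]), (0.79, [0.5388, 0.0816, 0.0976])]
top holder [(0.69, [0.4905, 0.3515, -0.0002])]
top driver [(0.65, [0.4878, 0.3495, 0.0156])]
```

View pics/w5.png

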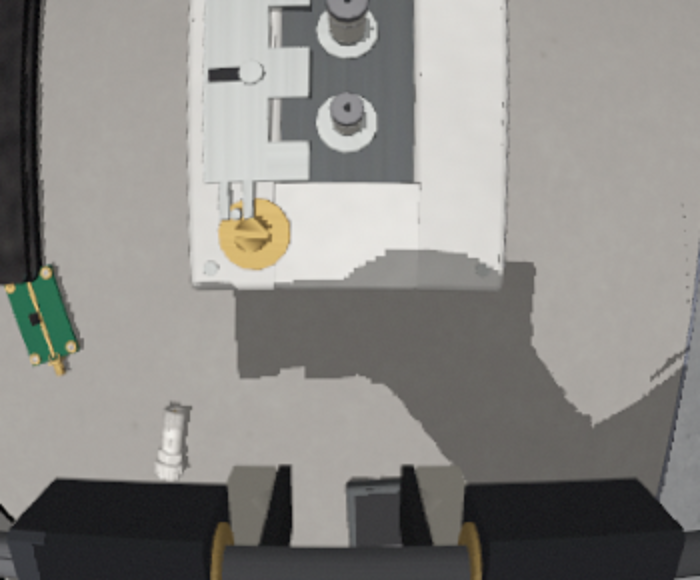

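All four loggers stand in their wells; in this crop the last two are at (347,110) and (347,10). The cam is at (255,233) with its slot nearly along x, the coupler at (172,440), and the holder at the lower edge at (375,510). I'll zoom in on the cam.

```bash
python3 - <<'E'
from h import *
rect("wrist",.61,.171,.114,300,300,.2,"pics/cam.png")
im=cv2.imread("pics/cam.png");cv2.imwrite("pics/cam.png",cv2.resize(im,None,fx=2,fy=2,interpolation=cv2.INTER_CUBIC))
go(.4895,.270,.3,-1.571)
E
```

```text
now [0.5333 0.2057 0.2943] yaw -1.5407 | d(xyz) at present yaw [-0.0656  0.0419 -0.0057] after twist [-0.0643  0.0438 -0.0057] twist 0.0303
```

View pics/cam.png

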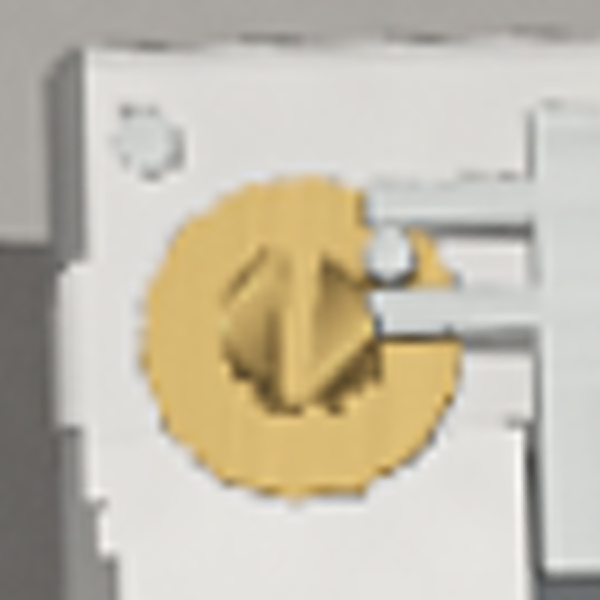

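The hub centre is at (300,328), giving (0.577, 0.141), and the slot is along x within about 0.1 rad. Next, the driver.

>>> move_arm(
  increments=[
    {"jaw":0,"dx":-0.028,"dy":0.0055,"dz":0,"twist":0},
    {"jaw":0,"dx":-0.028,"dy":0.0055,"dz":0,"twist":0},
    {"jaw":0,"dx":-0.028,"dy":0.0055,"dz":0,"twist":0},
    {"jaw":0,"dx":-0.028,"dy":0.0055,"dz":0,"twist":0},
    {"jaw":0,"dx":-0.028,"dy":0.0055,"dz":0,"twist":0},
    {"jaw":0,"dx":-0.028,"dy":0.0055,"dz":0,"twist":0},
    {"jaw":0,"dx":-0.028,"dy":0.0055,"dz":0,"twist":0},
    {"jaw":0,"dx":-0.028,"dy":0.0055,"dz":0,"twist":0},
    {"jaw":0,"dx":0,"dy":0,"dz":0,"twist":0},
    {"jaw":0,"dx":0,"dy":0,"dz":0,"twist":0},
    {"jaw":0,"dx":0,"dy":0,"dz":0,"twist":0},
  ],
)

```text
t: 36.0
eef_pos: [0.4822, 0.4286, 0.2939]
ee_rot: [3.141, -0.001, -1.54]
force: [0.7, -0.4, -0.3]
width: 0.0437
gripper_force: 0.0
```

```bash
python3 - <<'E'
from h import *
st()
rect("wrist",.56,.42,.146,300,300,.5,"pics/drv.png")
im=cv2.imread("pics/drv.png");cv2.imwrite("pics/drv.png",cv2.resize(im,None,fx=2,fy=2,interpolation=cv2.INTER_CUBIC))
pp("wrist","holder");pp("wrist","driver")
E
```

```text
t 36.00 pos [0.4822 0.4286 0.2939] rot [ 3.1412e+00 -5.0000e-04 -1.5397e+00] F [ 0.7 -0.4 -0.3] w 0.0437 g 0.0 q [ 1.03  0.31 -0.06 -0.   -1.21 -1.  ]
wrist holder [(0.75, [0.488, 0.3477, 0.0001])]
wrist driver [(0.96, [0.4859, 0.3438, 0.0198])]
```

View pics/drv.png

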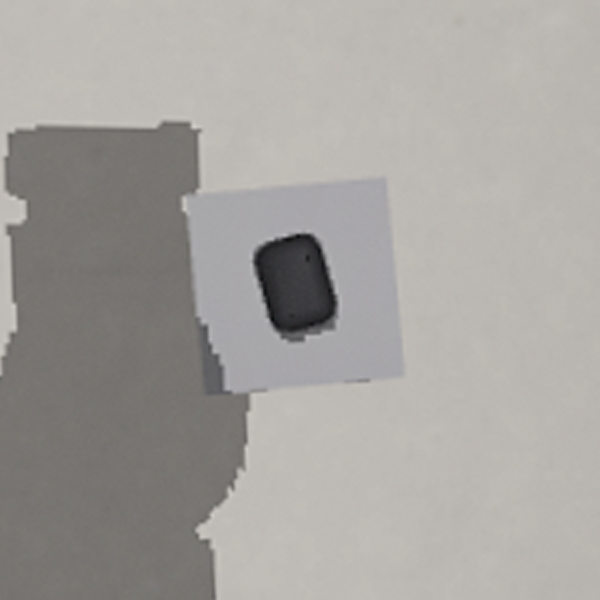

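Handle centre is at (296,282), giving (0.4895, 0.346), with its long axis at about +0.265 rad. I'll turn the gripper to match.

>>> move_arm(
  increments=[
    {"jaw":0,"dx":0,"dy":0,"dz":0,"twist":-0.12},
    {"jaw":0,"dx":0,"dy":0,"dz":0,"twist":-0.12},
    {"jaw":0,"dx":0,"dy":0,"dz":0,"twist":-0.12},
    {"jaw":0,"dx":0,"dy":0,"dz":0,"twist":-0.12},
    {"jaw":0,"dx":0,"dy":0,"dz":0,"twist":-0.12},
    {"jaw":0,"dx":0,"dy":0,"dz":0,"twist":-0.12},
    {"jaw":0,"dx":0,"dy":0,"dz":0,"twist":-0.12},
    {"jaw":0,"dx":0,"dy":0,"dz":0,"twist":-0.12},
    {"jaw":0,"dx":0,"dy":0,"dz":0,"twist":-0.12},
    {"jaw":0,"dx":0,"dy":0,"dz":0,"twist":-0.12},
    {"jaw":0,"dx":0,"dy":0,"dz":0,"twist":-0.12},
    {"jaw":0,"dx":0,"dy":0,"dz":0,"twist":-0.12},
  ],
)

```text
t: 37.15
eef_pos: [0.4827, 0.4279, 0.2945]
ee_rot: [-3.141, -0.0, -0.095]
force: [0.2, -0.4, -0.1]
width: 0.0441
gripper_force: 0.0
```

>>> move_arm(
  increments=[
    {"jaw":0,"dx":0,"dy":0,"dz":0,"twist":-0.12},
    {"jaw":0,"dx":0,"dy":0,"dz":0,"twist":-0.12},
    {"jaw":0,"dx":0,"dy":0,"dz":0,"twist":-0.12},
    {"jaw":0,"dx":0,"dy":0,"dz":0,"twist":0},
    {"jaw":0,"dx":0,"dy":0,"dz":0,"twist":0},
    {"jaw":0,"dx":0,"dy":0,"dz":0,"twist":0},
  ],
)

```text
t: 37.65
eef_pos: [0.4825, 0.4284, 0.2944]
ee_rot: [-3.141, -0.0, 0.256]
force: [0.4, 0.6, 0.1]
width: 0.044
gripper_force: 0.0
```

```bash
python3 - <<'E'
from h import *
st();go(.4895,.346,.160,.265)
arm.grab_frame("top");pp("top","holder");pp("top","driver")
E
```

```text
t 37.65 pos [0.4825 0.4284 0.2944] rot [-3.1414e+00 -2.0000e-04  2.5560e-01] F [0.4 0.6 0.1] w 0.0440 g 0.0 q [ 1.03  0.31 -0.06  0.   -1.21  0.8 ]
now [0.4825 0.4284 0.2944] yaw 0.2556 | d(xyz) at present yaw [-0.0141  0.0815  0.1344] after twist [-0.0149  0.0813  0.1344] twist -0.0094
top holder [(0.78, [0.4909, 0.3496, -0.0027])]
top driver [(0.53, [0.4865, 0.3484, 0.0199])]
```

>>> move_arm(
  increments=[
    {"jaw":0,"dx":0,"dy":0,"dz":0,"twist":-0.009},
    {"jaw":0,"dx":-0.005,"dy":0.027,"dz":0,"twist":0},
    {"jaw":0,"dx":-0.005,"dy":0.027,"dz":0,"twist":0},
    {"jaw":0,"dx":-0.005,"dy":0.0273,"dz":0,"twist":0},
    {"jaw":0,"dx":0,"dy":0,"dz":0,"twist":0},
    {"jaw":0,"dx":0,"dy":0,"dz":0,"twist":0},
    {"jaw":0,"dx":0,"dy":0,"dz":0,"twist":0},
    {"jaw":0,"dx":0,"dy":0,"dz":0.03,"twist":0},
    {"jaw":0,"dx":0,"dy":0,"dz":0.02,"twist":0},
    {"jaw":0,"dx":0,"dy":0,"dz":0,"twist":0},
    {"jaw":0,"dx":0,"dy":0,"dz":0,"twist":0},
  ],
)

```text
t: 38.72
eef_pos: [0.4892, 0.3469, 0.2434]
ee_rot: [3.14, 0.002, 0.27]
force: [0.5, 0.3, 0.2]
width: 0.044
gripper_force: 0.0
```

```bash
python3 - <<'E'
from h import *
st();go(.4895,.346,.160,.265)
im=arm.grab_frame("wrist");cv2.imwrite("pics/w6.png",im[100:300,160:480])
E
```

```text
t 38.72 pos [0.4892 0.3469 0.2434] rot [3.1398e+00 1.9000e-03 2.7010e-01] F [0.5 0.3 0.2] w 0.0440 g 0.0 q [ 0.94  0.27 -0.23  0.   -1.07  0.9 ]
now [0.4892 0.3469 0.2434] yaw 0.2701 | d(xyz) at present yaw [0.0002 0.0008 0.0834] after twist [0.0002 0.0008 0.0834] twist 0.0051
```

View pics/w6.png

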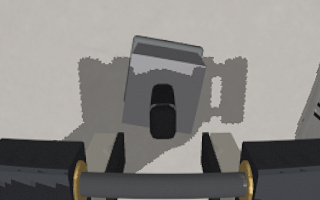

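The handle at (161,120) is centred between the fingers, so I'll descend and grip.

>>> move_arm(
  increments=[
    {"jaw":0,"dx":0,"dy":0,"dz":0.02,"twist":0},
    {"jaw":0,"dx":0,"dy":0,"dz":0.025,"twist":0},
    {"jaw":0,"dx":0,"dy":0,"dz":0.023,"twist":0},
    {"jaw":0,"dx":0,"dy":0,"dz":0.015,"twist":0},
    {"jaw":0,"dx":0,"dy":0,"dz":0,"twist":0},
    {"jaw":0,"dx":0,"dy":0,"dz":0,"twist":0},
    {"jaw":-1,"dx":0,"dy":0,"dz":0,"twist":0},
    {"jaw":-1,"dx":0,"dy":0,"dz":0,"twist":0},
    {"jaw":-1,"dx":0,"dy":0,"dz":0,"twist":0},
    {"jaw":-1,"dx":0,"dy":0,"dz":0,"twist":0},
    {"jaw":-1,"dx":0,"dy":0,"dz":0,"twist":0},
    {"jaw":-1,"dx":0,"dy":0,"dz":0,"twist":0},
  ],
  force=60,
)

```text
t: 39.77
eef_pos: [0.4897, 0.3467, 0.162]
ee_rot: [-3.141, -0.001, 0.269]
force: [-1.9, 0.3, 5.2]
width: 0.0175
gripper_force: 60.0
```

```bash
python3 - <<'E'
from h import *
st()
arm.grab_frame("top");pp("top","holder");pp("top","stand")
E
```

```text
t 39.77 pos [0.4897 0.3467 0.162 ] rot [-3.141e+00 -1.100e-03  2.694e-01] F [-1.9  0.3  5.2] w 0.0175 g 60.0 q [ 0.94  0.35 -0.33  0.   -0.89  0.9 ]
top holder [(0.81, [0.4903, 0.3474, -0.003])]
top stand []
```

>>> move_arm(
  increments=[
    {"jaw":-1,"dx":0,"dy":0,"dz":-0.01,"twist":0},
    {"jaw":-1,"dx":0,"dy":0,"dz":-0.02,"twist":0},
    {"jaw":-1,"dx":0,"dy":0,"dz":-0.03,"twist":0},
    {"jaw":-1,"dx":0,"dy":0,"dz":-0.03,"twist":0},
    {"jaw":-1,"dx":0,"dy":0,"dz":-0.03,"twist":0},
    {"jaw":-1,"dx":0,"dy":0,"dz":-0.02,"twist":0},
    {"jaw":-1,"dx":0,"dy":0,"dz":-0.01,"twist":0.09},
    {"jaw":-1,"dx":0,"dy":0,"dz":0,"twist":0.09},
    {"jaw":-1,"dx":0,"dy":0,"dz":0,"twist":0.09},
    {"jaw":-1,"dx":0,"dy":0,"dz":0,"twist":0.009},
    {"jaw":-1,"dx":0,"dy":0,"dz":0,"twist":0},
    {"jaw":-1,"dx":0,"dy":0,"dz":0,"twist":0},
  ],
)

```text
t: 40.92
eef_pos: [0.4893, 0.3464, 0.3111]
ee_rot: [3.141, 0.0, -0.007]
force: [-0.5, 0.3, -0.9]
width: 0.0176
gripper_force: 60.0
```

```bash
python3 - <<'E'
from h import *
st();go(.577,.141,.29,-.01)
E
```

```text
t 40.92 pos [0.4893 0.3464 0.3111] rot [ 3.1413e+00  3.0000e-04 -7.1000e-03] F [-0.5  0.3 -0.9] w 0.0176 g 60.0 q [ 0.94  0.22 -0.13 -0.   -1.21  0.62]
now [0.4893 0.3464 0.3111] yaw -0.0071 | d(xyz) at present yaw [0.0891 0.2047 0.0212] after twist [0.0897 0.2045 0.0212] twist 0.0029
```

>>> move_arm(
  increments=[
    {"jaw":-1,"dx":0.0112,"dy":0.0256,"dz":0,"twist":0},
    {"jaw":-1,"dx":0.0112,"dy":0.0256,"dz":0,"twist":0},
    {"jaw":-1,"dx":0.0112,"dy":0.0256,"dz":0,"twist":0},
    {"jaw":-1,"dx":0.0112,"dy":0.0256,"dz":0,"twist":0},
    {"jaw":-1,"dx":0.0112,"dy":0.0256,"dz":0,"twist":0},
    {"jaw":-1,"dx":0.0112,"dy":0.0256,"dz":0,"twist":0},
    {"jaw":-1,"dx":0.0112,"dy":0.0256,"dz":0,"twist":0},
    {"jaw":-1,"dx":0.0112,"dy":0.0256,"dz":0,"twist":0},
    {"jaw":-1,"dx":0,"dy":0,"dz":0.02,"twist":0},
    {"jaw":-1,"dx":0,"dy":0,"dz":0.02,"twist":0},
    {"jaw":-1,"dx":0,"dy":0,"dz":0,"twist":0},
    {"jaw":-1,"dx":0,"dy":0,"dz":0,"twist":0},
  ],
)

```text
t: 41.92
eef_pos: [0.5767, 0.1404, 0.2704]
ee_rot: [3.14, 0.002, -0.009]
force: [0.8, 0.2, 0.6]
width: 0.0177
gripper_force: 60.0
```

>>> move_arm(
  increments=[
    {"jaw":-1,"dx":0,"dy":0,"dz":0,"twist":0},
    {"jaw":-1,"dx":0,"dy":0,"dz":0,"twist":0},
    {"jaw":-1,"dx":0,"dy":0,"dz":0,"twist":0},
    {"jaw":-1,"dx":0,"dy":0,"dz":0,"twist":0},
  ],
)

```text
t: 42.25
eef_pos: [0.5772, 0.1413, 0.2721]
ee_rot: [-3.141, -0.001, -0.009]
force: [0.0, -0.5, -0.6]
width: 0.0176
gripper_force: 60.0
```

```bash
python3 - <<'E'
from h import *
s=st();go(.577,.141,.25,-.01)
im=arm.grab_frame("wrist");i=arm.camera_info("wrist")
p=np.array(s["eef_pos"])
print("blade,slot px",proj("wrist",[[p[0],p[1],p[2]-.143],[.577,.141,.107],[.577,.141,.114],[.5845,.141,.114],[.5695,.141,.114]],i)-[240,140])
cv2.imwrite("pics/w7.png",cv2.resize(im[140:290,240:400],None,fx=4,fy=4,interpolation=cv2.INTER_CUBIC))
pp("wrist","slot");pp("wrist","blade")
E
```

```text
t 42.25 pos [0.5772 0.1413 0.2721] rot [-3.1409e+00 -1.3000e-03 -9.0000e-03] F [ 0.  -0.5 -0.6] w 0.0176 g 60.0 q [ 0.57  0.24 -0.2   0.   -1.13  0.99]
now [0.5772 0.1413 0.2721] yaw -0.0090 | d(xyz) at present yaw [-0.0003  0.0003  0.0221] after twist [-0.0003  0.0003  0.0221] twist 0.0010
blade,slot px [[82.78387292 63.43331348]
 [83.12157312 55.34197245]
 [83.1264394  57.84778438]
 [83.04273331 49.42989094]
 [83.20843959 66.11745272]]
wrist slot [(0.73, [0.582, 0.1388, 0.1063]), (0.55, [0.5775, 0.1403, 0.1282])]
wrist blade [(0.83, [0.5789, 0.1403, 0.1323])]
```

View pics/w7.png

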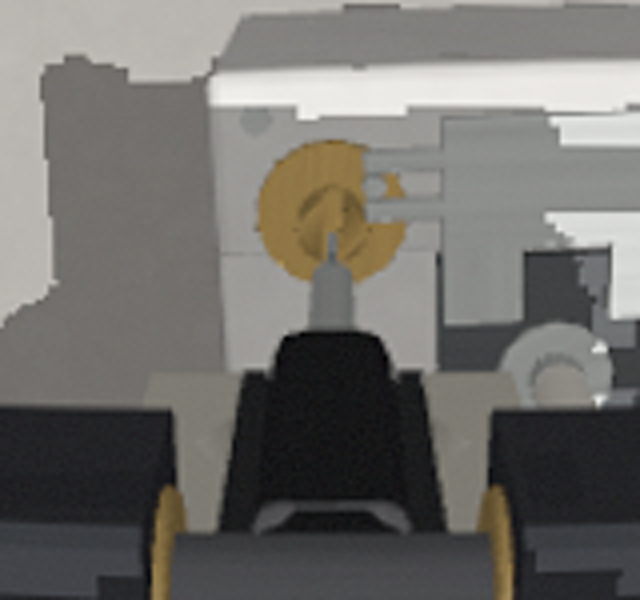

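Expected blade (331,254), seen about (332,245). The hub centre is at (334,222), about 2 mm further +x, and they line up sideways. I'll shift x and lower the blade in small steps.

>>> move_arm(
  increments=[
    {"jaw":-1,"dx":0.0018,"dy":0,"dz":0.006,"twist":0},
    {"jaw":-1,"dx":0,"dy":0,"dz":0.004,"twist":0},
    {"jaw":-1,"dx":0,"dy":0,"dz":0.003,"twist":0},
    {"jaw":-1,"dx":0,"dy":0,"dz":0.002,"twist":0},
    {"jaw":-1,"dx":0,"dy":0,"dz":0.001,"twist":0},
    {"jaw":-1,"dx":0,"dy":0,"dz":0.001,"twist":0},
    {"jaw":-1,"dx":0,"dy":0,"dz":0.001,"twist":0},
    {"jaw":-1,"dx":0,"dy":0,"dz":0,"twist":0},
  ],
)

```text
t: 43.07
eef_pos: [0.5788, 0.1408, 0.253]
ee_rot: [3.142, 0.0, -0.01]
force: [0.4, 0.4, -0.3]
width: 0.0177
gripper_force: 60.0
```

>>> move_arm(
  increments=[
    {"jaw":-1,"dx":0,"dy":0,"dz":0.001,"twist":0},
    {"jaw":-1,"dx":0,"dy":0,"dz":0.001,"twist":0},
    {"jaw":-1,"dx":0,"dy":0,"dz":0.001,"twist":0},
    {"jaw":-1,"dx":0,"dy":0,"dz":0,"twist":0},
    {"jaw":-1,"dx":0,"dy":0,"dz":0,"twist":0},
  ],
)

```text
t: 43.48
eef_pos: [0.579, 0.1408, 0.2508]
ee_rot: [-3.141, -0.001, -0.01]
force: [-0.9, -0.5, 4.5]
width: 0.0176
gripper_force: 60.0
```

```bash
python3 - <<'E'
from h import *
s=st();print(s["moment"])
E
```

```text
t 43.48 pos [0.579  0.1408 0.2508] rot [-3.1414e+00 -7.0000e-04 -9.6000e-03] F [-0.9 -0.5  4.5] w 0.0176 g 60.0 q [ 0.57  0.26 -0.23  0.   -1.08  0.99]
[-0.12166998  0.80957859 -0.01159501]
```

Seated on the slot bottom. Turn clockwise.

>>> move_arm(
  increments=[
    {"jaw":-1,"dx":0,"dy":0,"dz":0,"twist":0.1},
    {"jaw":-1,"dx":0,"dy":0,"dz":0,"twist":0.1},
    {"jaw":-1,"dx":0,"dy":0,"dz":0,"twist":0.1},
    {"jaw":-1,"dx":0,"dy":0,"dz":0,"twist":0.1},
    {"jaw":-1,"dx":0,"dy":0,"dz":0,"twist":0.1},
    {"jaw":-1,"dx":0,"dy":0,"dz":0,"twist":0.1},
    {"jaw":-1,"dx":0,"dy":0,"dz":0,"twist":0.1},
    {"jaw":-1,"dx":0,"dy":0,"dz":0,"twist":0.1},
    {"jaw":-1,"dx":0,"dy":0,"dz":0,"twist":0},
    {"jaw":-1,"dx":0,"dy":0,"dz":0,"twist":0},
  ],
)

```text
t: 44.32
eef_pos: [0.579, 0.1404, 0.2508]
ee_rot: [3.141, -0.001, -0.807]
force: [-0.9, -2.6, 5.8]
width: 0.0179
gripper_force: 60.0
```

```bash
python3 - <<'E'
from h import *
s=st();print(s["moment"])
E
```

```text
t 44.32 pos [0.579  0.1404 0.2508] rot [ 3.1415e+00 -9.0000e-04 -8.0710e-01] F [-0.9 -2.6  5.8] w 0.0179 g 60.0 q [ 0.57  0.26 -0.23  0.   -1.08  0.2 ]
[-1.14907477  0.67971425  0.05390938]
```

Moment of about 0.05 N·m matches the cam friction, so it is turning.

>>> move_arm(
  increments=[
    {"jaw":-1,"dx":0,"dy":0,"dz":0,"twist":0.1},
    {"jaw":-1,"dx":0,"dy":0,"dz":0,"twist":0.1},
    {"jaw":-1,"dx":0,"dy":0,"dz":0,"twist":0.1},
    {"jaw":-1,"dx":0,"dy":0,"dz":0,"twist":0.1},
    {"jaw":-1,"dx":0,"dy":0,"dz":0,"twist":0.1},
    {"jaw":-1,"dx":0,"dy":0,"dz":0,"twist":0.1},
    {"jaw":-1,"dx":0,"dy":0,"dz":0,"twist":0.1},
    {"jaw":-1,"dx":0,"dy":0,"dz":0,"twist":0.05},
    {"jaw":-1,"dx":0,"dy":0,"dz":0,"twist":0},
    {"jaw":-1,"dx":0,"dy":0,"dz":0,"twist":0},
  ],
)

```text
t: 45.15
eef_pos: [0.5781, 0.1398, 0.2507]
ee_rot: [3.14, -0.002, -1.557]
force: [-4.3, -3.3, 8.6]
width: 0.0177
gripper_force: 60.0
```

```bash
python3 - <<'E'
from h import *
s=st();print(s["moment"])
E
```

```text
t 45.15 pos [0.5781 0.1398 0.2507] rot [ 3.1402e+00 -1.7000e-03 -1.5567e+00] F [-4.3 -3.3  8.6] w 0.0177 g 60.0 q [ 0.57  0.26 -0.23  0.   -1.08 -0.55]
[-1.52570451  2.08903093  0.07856951]
```

>>> move_arm(
  increments=[
    {"jaw":-1,"dx":0,"dy":0,"dz":0,"twist":0.04},
    {"jaw":-1,"dx":0,"dy":0,"dz":0,"twist":0.04},
    {"jaw":-1,"dx":0,"dy":0,"dz":0,"twist":0.04},
    {"jaw":-1,"dx":0,"dy":0,"dz":0,"twist":0.04},
    {"jaw":-1,"dx":0,"dy":0,"dz":0,"twist":0},
    {"jaw":-1,"dx":0,"dy":0,"dz":0,"twist":0},
  ],
)

```text
t: 45.65
eef_pos: [0.5779, 0.1398, 0.2507]
ee_rot: [3.14, -0.002, -1.717]
force: [-5.2, -2.4, 8.8]
width: 0.0177
gripper_force: 60.0
```

```bash
python3 - <<'E'
from h import *
s=st();print(s["moment"])
E
```

```text
t 45.65 pos [0.5779 0.1398 0.2507] rot [ 3.1401e+00 -2.1000e-03 -1.7167e+00] F [-5.2 -2.4  8.8] w 0.0177 g 60.0 q [ 0.57  0.26 -0.23  0.   -1.09 -0.71]
[-1.4185785   2.48602841  0.09005854]
```

>>> move_arm(
  increments=[
    {"jaw":-1,"dx":0,"dy":0,"dz":0,"twist":0.04},
    {"jaw":-1,"dx":0,"dy":0,"dz":0,"twist":0.04},
    {"jaw":-1,"dx":0,"dy":0,"dz":0,"twist":0.04},
    {"jaw":-1,"dx":0,"dy":0,"dz":0,"twist":0},
    {"jaw":-1,"dx":0,"dy":0,"dz":0,"twist":0},
  ],
)

```text
t: 46.07
eef_pos: [0.5777, 0.1398, 0.2507]
ee_rot: [3.14, -0.002, -1.837]
force: [-5.0, -3.5, 9.2]
width: 0.0179
gripper_force: 60.0
```

```bash
python3 - <<'E'
from h import *
s=st();print(s["moment"])
im=arm.grab_frame("wrist");cv2.imwrite("pics/w8.png",cv2.resize(im[0:290,200:440],None,fx=2,fy=2,interpolation=cv2.INTER_CUBIC))
E
```

```text
t 46.07 pos [0.5777 0.1398 0.2507] rot [ 3.1400e+00 -2.3000e-03 -1.8367e+00] F [-5.  -3.5  9.2] w 0.0179 g 60.0 q [ 0.57  0.26 -0.23  0.   -1.09 -0.83]
[-1.34197855  2.78925551  0.01374811]
```

View pics/w8.png

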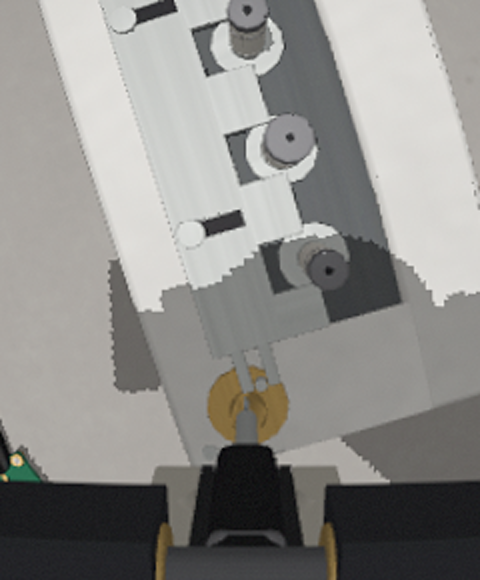

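The comb's teeth now lie over the flanges beside the heads at (289,138) and (328,270). A bit more turn will confirm the stop.

>>> move_arm(
  increments=[
    {"jaw":-1,"dx":0,"dy":0,"dz":0,"twist":0.03},
    {"jaw":-1,"dx":0,"dy":0,"dz":0,"twist":0.03},
    {"jaw":-1,"dx":0,"dy":0,"dz":0,"twist":0.03},
    {"jaw":-1,"dx":0,"dy":0,"dz":0,"twist":0},
  ],
)

```text
t: 46.45
eef_pos: [0.5777, 0.14, 0.2507]
ee_rot: [3.14, -0.002, -1.928]
force: [-6.5, -2.7, 9.8]
width: 0.0177
gripper_force: 60.0
```

```bash
python3 - <<'E'
from h import *
s=st();print(s["moment"])
go(.579,.1408,.29,-1.54)
E
```

```text
t 46.45 pos [0.5777 0.14   0.2507] rot [ 3.1401e+00 -2.2000e-03 -1.9283e+00] F [-6.5 -2.7  9.8] w 0.0177 g 60.0 q [ 0.57  0.26 -0.23  0.   -1.09 -0.92]
[-1.02349267  3.01815422  0.06859634]
now [0.5777 0.14   0.2507] yaw -1.9283 | d(xyz) at present yaw [-0.0012 -0.0009 -0.0393] after twist [-0.0007 -0.0013 -0.0393] twist -0.3883
```

>>> move_arm(
  increments=[
    {"jaw":-1,"dx":0,"dy":0,"dz":0,"twist":-0.06},
    {"jaw":-1,"dx":0,"dy":0,"dz":0,"twist":-0.06},
    {"jaw":-1,"dx":0,"dy":0,"dz":-0.003,"twist":0},
    {"jaw":-1,"dx":0,"dy":0,"dz":-0.006,"twist":0},
    {"jaw":-1,"dx":0,"dy":0,"dz":-0.02,"twist":0},
    {"jaw":-1,"dx":0,"dy":0,"dz":-0.03,"twist":0},
    {"jaw":-1,"dx":-0.02,"dy":0,"dz":0,"twist":0},
    {"jaw":-1,"dx":-0.025,"dy":0,"dz":0,"twist":0},
    {"jaw":-1,"dx":-0.025,"dy":0,"dz":0,"twist":0},
    {"jaw":-1,"dx":0,"dy":0,"dz":0,"twist":0},
    {"jaw":-1,"dx":0,"dy":0,"dz":0,"twist":0},
    {"jaw":-1,"dx":0,"dy":0,"dz":0,"twist":0},
  ],
)

```text
t: 47.45
eef_pos: [0.5955, 0.209, 0.3091]
ee_rot: [-3.142, 0.0, -1.809]
force: [0.7, -0.1, -0.4]
width: 0.0175
gripper_force: 60.0
```

```bash
python3 - <<'E'
from h import *
s=st()
im=arm.grab_frame("wrist");i=arm.camera_info("wrist")
def R(x1,y1,z,n,mm):
    yy,xx=np.meshgrid(y1-np.arange(n)*mm/1000,x1-np.arange(n)*mm/1000)
    m=proj("wrist",np.c_[xx.ravel(),yy.ravel(),np.full(xx.size,z)],i).astype(np.float32).reshape(n,n,2)
    return cv2.remap(im,m[...,0],m[...,1],cv2.INTER_CUBIC)
a=R(.607,.171,.114,400,.15);b=cv2.resize(im[60:260,220:420],(400,400))
cv2.imwrite("pics/cam2.png",np.hstack([a,b]))
E
```

```text
t 47.45 pos [0.5955 0.209  0.3091] rot [-3.1415  0.     -1.8094] F [ 0.7 -0.1 -0.4] w 0.0175 g 60.0 q [ 0.65  0.28 -0.07  0.   -1.23 -0.88]
```

View pics/cam2.png

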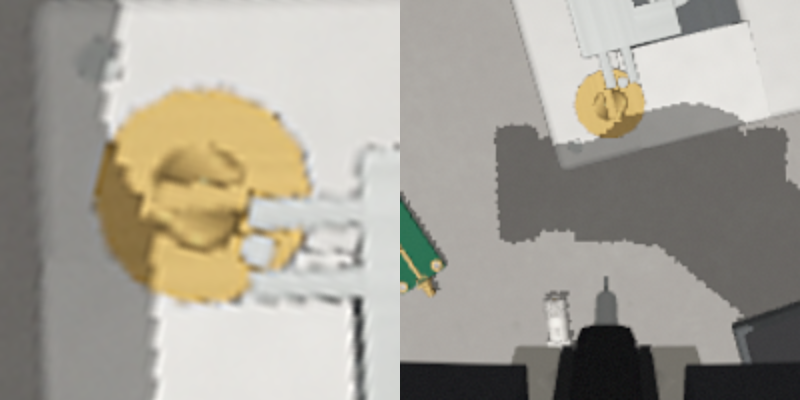

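Hub at (200,197) and pin at (258,250), i.e. (-8.0, -8.7) mm from the hub. Locked would put it at (-8.2, -8.8), so the slot lies along y at the stop. I've now used all my picture views, so I'll check the comb's travel numerically from its tooth edge.

```bash
python3 - <<'E'
from h import *
s=st();im=arm.grab_frame("wrist");i=arm.camera_info("wrist");g=cv2.cvtColor(im,cv2.COLOR_BGR2GRAY).astype(np.float32)
xs=np.arange(-.012,.022,.001)
print((xs*1000).astype(int).tolist())
for y in [.040,.044,.048,0.0,.004,.086]:
    P=np.array([[*cal(x,y),.108] for x in xs]);m=proj("wrist",P,i).astype(np.float32)
    print(y,cv2.remap(g,m[:,0][None],m[:,1][None],cv2.INTER_LINEAR)[0].astype(int).tolist())
arm.grab_frame("top");pp("top","holder");pp("top","stand")
go(.4895,.346,.311,.265)
E
```

```text
t 47.50 pos [0.5954 0.2086 0.3092] rot [-3.1415e+00  1.0000e-04 -1.8099e+00] F [ 0.1 -0.6 -0.5] w 0.0176 g 60.0 q [ 0.65  0.28 -0.07  0.   -1.23 -0.88]
[-12, -11, -9, -8, -7, -6, -5, -4, -3, -2, -1, 0, 0, 1, 2, 3, 4, 5, 6, 7, 8, 9, 10, 11, 12, 13, 14, 15, 16, 17, 18, 19, 20, 21]
0.04 [106, 106, 105, 104, 104, 106, 105, 103, 103, 105, 104, 102, 98, 140, 210, 207, 207, 208, 205, 203, 204, 206, 206, 205, 208, 210, 211, 208, 207, 206, 208, 211, 212, 204]
0.044 [105, 106, 104, 103, 105, 106, 105, 105, 105, 105, 105, 102, 108, 158, 204, 208, 208, 208, 206, 204, 204, 208, 205, 205, 209, 211, 211, 209, 208, 207, 209, 205, 170, 137]
0.048 [107, 107, 104, 104, 105, 106, 106, 105, 105, 105, 105, 103, 105, 155, 202, 209, 209, 208, 206, 205, 206, 208, 207, 206, 209, 211, 212, 209, 208, 207, 209, 212, 212, 208]
0.0 [0, 0, 0, 0, 0, 0, 0, 0, 0, 0, 0, 0, 0, 0, 0, 0, 0, 0, 0, 0, 0, 0, 0, 0, 0, 0, 0, 0, 0, 0, 0, 0, 0, 0]
0.004 [0, 0, 0, 0, 0, 0, 0, 0, 0, 0, 0, 0, 0, 0, 0, 0, 0, 0, 0, 0, 0, 0, 0, 0, 0, 0, 0, 0, 0, 0, 0, 0, 0, 0]
0.086 [109, 109, 108, 107, 106, 107, 107, 106, 107, 107, 106, 106, 101, 166, 205, 210, 209, 209, 209, 209, 210, 210, 211, 211, 211, 210, 212, 211, 211, 211, 212, 212, 212, 213]
top holder [(0.61, [0.4887, 0.3528, -0.0029])]
top stand [(0.95, [0.5083, -0.351, -0.0018]), (0.21, [0.5376, 0.0448, 0.0408])]
now [0.5954 0.2082 0.3095] yaw -1.8104 | d(xyz) at present yaw [-0.1087  0.1356 -0.0016] after twist [-0.0661 -0.1607 -0.0016] twist -2.0754
```

The tooth edge is at cal x = +1 mm, so the comb is fully locked (18 − 17). Now the holder: I'll view it again before returning the driver.

>>> move_arm(
  increments=[
    {"jaw":-1,"dx":0,"dy":0,"dz":0,"twist":-0.09},
    {"jaw":-1,"dx":0,"dy":0,"dz":0,"twist":-0.09},
    {"jaw":-1,"dx":0,"dy":0,"dz":0,"twist":-0.09},
    {"jaw":-1,"dx":-0.032,"dy":0.0151,"dz":0,"twist":0},
    {"jaw":-1,"dx":-0.032,"dy":0.0151,"dz":0,"twist":0},
    {"jaw":-1,"dx":-0.032,"dy":0.0151,"dz":0,"twist":0},
    {"jaw":-1,"dx":-0.032,"dy":0.0151,"dz":0,"twist":0},
    {"jaw":-1,"dx":-0.032,"dy":0.0151,"dz":0,"twist":0},
    {"jaw":-1,"dx":-0.032,"dy":0.0151,"dz":0,"twist":0},
    {"jaw":-1,"dx":-0.032,"dy":0.0151,"dz":0,"twist":0},
    {"jaw":-1,"dx":0,"dy":0,"dz":0,"twist":0},
    {"jaw":-1,"dx":0,"dy":0,"dz":0,"twist":0},
  ],
)

```text
t: 48.7
eef_pos: [0.4819, 0.4308, 0.309]
ee_rot: [3.141, -0.0, -1.537]
force: [1.2, -0.6, -0.6]
width: 0.0178
gripper_force: 60.0
```

>>> move_arm(
  increments=[
    {"jaw":-1,"dx":0,"dy":0,"dz":0,"twist":0},
    {"jaw":-1,"dx":0,"dy":0,"dz":0,"twist":0},
    {"jaw":-1,"dx":0,"dy":0,"dz":0,"twist":0},
    {"jaw":-1,"dx":0,"dy":0,"dz":0,"twist":0},
    {"jaw":-1,"dx":0,"dy":0,"dz":0,"twist":0},
  ],
)

```text
t: 49.12
eef_pos: [0.4834, 0.4287, 0.3093]
ee_rot: [-3.141, 0.0, -1.541]
force: [-0.5, -0.5, -0.9]
width: 0.0175
gripper_force: 60.0
```

```bash
python3 - <<'E'
from h import *
s=st()
rect("wrist",.56,.42,.08,600,600,.25,"pics/hold.png")
for c in ["wrist","top"]:
    if c=="top":arm.grab_frame(c)
    pp(c,"holder")
g=cv2.cvtColor(cv2.imread("pics/hold.png"),cv2.COLOR_BGR2GRAY);b=cv2.medianBlur(g,5)
print("hough",[(round(.56-v*.00025,4),round(.42-u*.00025,4),r*.25) for u,v,r in (cv2.HoughCircles(b,cv2.HOUGH_GRADIENT,1.5,40,param1=80,param2=18,minRadius=24,maxRadius=36)[0][:6].tolist())])
n,l,S,c=cv2.connectedComponentsWithStats((b<60).astype(np.uint8))
for k in range(1,n):
    if 500<S[k][4]<8000: print("dark",S[k].tolist(),.56-c[k][1]*.00025,.42-c[k][0]*.00025)
E
```

```text
t 49.12 pos [0.4834 0.4287 0.3093] rot [-3.1414e+00  2.0000e-04 -1.5411e+00] F [-0.5 -0.5 -0.9] w 0.0175 g 60.0 q [ 1.03  0.3  -0.03  0.   -1.24 -1.  ]
wrist holder [(0.6, [0.4866, 0.3466, -0.001])]
top holder [(0.96, [0.4899, 0.3525, -0.0005])]
hough [(0.4886, 0.3463, 7.537499904632568)]
```

Bore found at (0.4886, 0.3463), radius 7.5 mm, so the holder is unmoved. Now move over it.

```bash
python3 - <<'E'
from h import *
go(.4886,.3463,.162,-1.54)
E
```

```text
now [0.483  0.4292 0.3092] yaw -1.5402 | d(xyz) at present yaw [ 0.083  -0.0031  0.1472] after twist [ 0.083  -0.0031  0.1472] twist -0.0002
```

Tip is at 0.166 now. I'll enter slowly to tip 0.066 first.

>>> move_arm(
  increments=[
    {"jaw":-1,"dx":0.028,"dy":-0.001,"dz":0,"twist":0},
    {"jaw":-1,"dx":0.028,"dy":-0.001,"dz":0,"twist":0},
    {"jaw":-1,"dx":0.027,"dy":-0.001,"dz":0,"twist":0},
    {"jaw":-1,"dx":0,"dy":0,"dz":0,"twist":0},
    {"jaw":-1,"dx":0,"dy":0,"dz":0,"twist":0},
    {"jaw":-1,"dx":0,"dy":0,"dz":0,"twist":0},
    {"jaw":-1,"dx":0,"dy":0,"dz":0.03,"twist":0},
    {"jaw":-1,"dx":0,"dy":0,"dz":0.03,"twist":0},
    {"jaw":-1,"dx":0,"dy":0,"dz":0.01,"twist":0},
    {"jaw":-1,"dx":0,"dy":0,"dz":0,"twist":0},
    {"jaw":-1,"dx":0,"dy":0,"dz":0,"twist":0},
    {"jaw":-1,"dx":0,"dy":0,"dz":0,"twist":0},
  ],
)

```text
t: 50.32
eef_pos: [0.4891, 0.3476, 0.2408]
ee_rot: [-3.14, 0.001, -1.539]
force: [-0.1, -0.3, -0.9]
width: 0.0177
gripper_force: 60.0
```

```bash
python3 - <<'E'
from h import *
go(.4886,.3463,.162,-1.54);arm.grab_frame("top");pp("top","holder");arm.grab_frame("wrist");pp("wrist","holder");pp("wrist","blade");st()
E
```

```text
now [0.4891 0.3476 0.2408] yaw -1.5390 | d(xyz) at present yaw [0.0014 0.0007 0.0788] after twist [0.0014 0.0007 0.0788] twist 0.0010
top holder [(0.58, [0.487, 0.353, -0.0027])]
wrist holder [(0.83, [0.4879, 0.3486, -0.0008]), (0.37, [0.4894, 0.3514, 0.1016])]
wrist blade [(0.98, [0.4893, 0.3521, 0.1003])]
t 50.57 pos [0.4886 0.3469 0.2402] rot [-3.1405e+00  1.3000e-03 -1.5397e+00] F [-0.5 -0.  -0.5] w 0.0179 g 60.0 q [ 0.94  0.27 -0.24  0.   -1.06 -0.91]
```

>>> move_arm(
  increments=[
    {"jaw":-1,"dx":0.001,"dy":0,"dz":0.01,"twist":0},
    {"jaw":-1,"dx":0,"dy":0,"dz":0.006,"twist":0},
    {"jaw":-1,"dx":0,"dy":0,"dz":0.002,"twist":0},
    {"jaw":-1,"dx":0,"dy":0,"dz":0.002,"twist":0},
    {"jaw":-1,"dx":0,"dy":0,"dz":0.002,"twist":0},
    {"jaw":-1,"dx":0,"dy":0,"dz":0.002,"twist":0},
    {"jaw":-1,"dx":0,"dy":0,"dz":0,"twist":0},
    {"jaw":-1,"dx":0,"dy":0,"dz":0,"twist":0},
  ],
)

```text
t: 51.23
eef_pos: [0.4884, 0.3456, 0.2151]
ee_rot: [3.142, -0.0, -1.54]
force: [-1.2, 1.1, -1.0]
width: 0.0179
gripper_force: 60.0
```

```bash
python3 - <<'E'
from h import *
st()
E
```

```text
t 51.23 pos [0.4884 0.3456 0.2151] rot [ 3.1416e+00 -1.0000e-04 -1.5398e+00] F [-1.2  1.1 -1. ] w 0.0179 g 60.0 q [ 0.94  0.29 -0.27  0.   -1.01 -0.91]
```

>>> move_arm(
  increments=[
    {"jaw":-1,"dx":0,"dy":0,"dz":0.008,"twist":0},
    {"jaw":-1,"dx":0,"dy":0,"dz":0.008,"twist":0},
    {"jaw":-1,"dx":0,"dy":0,"dz":0.008,"twist":0},
    {"jaw":-1,"dx":0,"dy":0,"dz":0.008,"twist":0},
    {"jaw":-1,"dx":0,"dy":0,"dz":0.008,"twist":0},
    {"jaw":-1,"dx":0,"dy":0,"dz":0.008,"twist":0},
    {"jaw":-1,"dx":0,"dy":0,"dz":0.002,"twist":0},
    {"jaw":-1,"dx":0,"dy":0,"dz":0,"twist":0},
  ],
)

```text
t: 51.9
eef_pos: [0.4881, 0.3452, 0.164]
ee_rot: [3.14, -0.001, -1.54]
force: [0.2, 0.5, -0.3]
width: 0.018
gripper_force: 60.0
```

>>> move_arm(
  increments=[
    {"jaw":-1,"dx":0,"dy":0,"dz":0.001,"twist":0},
    {"jaw":-1,"dx":0,"dy":0,"dz":0.001,"twist":0},
    {"jaw":-1,"dx":0,"dy":0,"dz":0.001,"twist":0},
    {"jaw":-1,"dx":0,"dy":0,"dz":0,"twist":0},
  ],
)

```text
t: 52.23
eef_pos: [0.4884, 0.3457, 0.1623]
ee_rot: [-3.141, 0.0, -1.54]
force: [-0.1, 0.3, 0.3]
width: 0.0175
gripper_force: 60.0
```

>>> move_arm(
  increments=[
    {"jaw":-1,"dx":0,"dy":0,"dz":0.001,"twist":0},
    {"jaw":-1,"dx":0,"dy":0,"dz":0.001,"twist":0},
    {"jaw":-1,"dx":0,"dy":0,"dz":0,"twist":0},
    {"jaw":-1,"dx":0,"dy":0,"dz":0,"twist":0},
  ],
)

```text
t: 52.57
eef_pos: [0.4885, 0.3457, 0.1619]
ee_rot: [-3.141, 0.001, -1.539]
force: [-4.8, -2.0, 12.0]
width: 0.0178
gripper_force: 60.0
```

Shoulder is on the holder (Fz 12 N). Release and rise.

>>> move_arm(
  increments=[
    {"jaw":-0.3,"dx":0,"dy":0,"dz":0,"twist":0},
    {"jaw":-0.1,"dx":0,"dy":0,"dz":0,"twist":0},
    {"jaw":0,"dx":0,"dy":0,"dz":0,"twist":0},
    {"jaw":0,"dx":0,"dy":0,"dz":-0.005,"twist":0},
    {"jaw":0,"dx":0,"dy":0,"dz":-0.02,"twist":0},
    {"jaw":0,"dx":0,"dy":0,"dz":-0.03,"twist":0},
    {"jaw":0,"dx":0,"dy":0,"dz":-0.04,"twist":0},
    {"jaw":0,"dx":0,"dy":0,"dz":-0.04,"twist":0},
    {"jaw":0,"dx":-0.03,"dy":0,"dz":0,"twist":0},
    {"jaw":0,"dx":-0.03,"dy":0,"dz":0,"twist":0},
    {"jaw":0,"dx":-0.02,"dy":0,"dz":0,"twist":0},
    {"jaw":0,"dx":0,"dy":0,"dz":0,"twist":0},
  ],
)

```text
t: 53.57
eef_pos: [0.4857, 0.4286, 0.2949]
ee_rot: [-3.141, 0.0, -1.538]
force: [0.6, 0.3, 0.2]
width: 0.0438
gripper_force: 0.0
```

```bash
python3 - <<'E'
from h import *
st()
rect("wrist",.56,.42,.146,600,600,.25,"pics/hold2.png")
pp("wrist","holder");pp("wrist","driver")
g=cv2.cvtColor(cv2.imread("pics/hold2.png"),cv2.COLOR_BGR2GRAY)
n,l,S,c=cv2.connectedComponentsWithStats((cv2.medianBlur(g,5)<70).astype(np.uint8))
for k in range(1,n):
    if 1000<S[k][4]<20000: print("dark",S[k].tolist(),.56-c[k][1]*.00025,.42-c[k][0]*.00025,cv2.minAreaRect(np.argwhere(l==k)[:,::-1].astype(np.float32)))
arm.grab_frame("top")
for o in ["stand","holder","usb","coupler","driver"]:pp("top",o)
i=arm.camera_info("scene");arm.grab_frame("scene");pp("scene","logger");pp("scene","driver")
E
```

```text
t 53.57 pos [0.4857 0.4286 0.2949] rot [-3.1413e+00  5.0000e-04 -1.5380e+00] F [0.6 0.3 0.2] w 0.0438 g 0.0 q [ 1.02  0.31 -0.05 -0.   -1.21 -0.99]
wrist holder [(0.63, [0.4881, 0.349, -0.0009])]
wrist driver [(0.98, [0.4895, 0.3466, 0.0202]), (0.4, [0.6464, 0.2855, 0.0019])]
dark [256, 251, 93, 72, 5932] 0.4884893374915712 0.3444795600134862 ((302.04742431640625, 286.54327392578125), (69.56453704833984, 91.4964370727539), 87.39744567871094)
top stand [(0.58, [0.5099, -0.349, 0.001]), (0.3, [0.6461, 0.2813, 0.0023])]
top holder [(0.83, [0.489, 0.3508, 0.0006])]
top usb [(0.51, [0.6656, -0.1725, -0.0028])]
top coupler [(0.41, [0.6474, 0.2846, 0.0036])]
top driver [(0.51, [0.4901, 0.3537, 0.0212]), (0.3, [0.5811, 0.1433, 0.1081])]
scene logger [(0.8, [0.3983, -0.2694, 0.0012]), (0.71, [0.5426, -0.1875, 0.0006])]
scene driver []
```

The driver stands upright in its holder (23 × 17 mm outline, tip height 20 mm), the bystanders are unmoved and the comb is locked. Handing in.

```bash
python3 -c "
from station import arm
print(arm.job_done())"
```

```text
the job is handed in; nothing more can be done
None
```

The job is handed in: all four loggers are home in wells that fit their stems, the cam is turned to its stop with the comb locked over the flanges, and the screwdriver is back in its holder, blade down.

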